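# Load a vial rack into the autosampler lane

## Robot

A 6-joint arm with a two-finger parallel gripper is mounted at the origin on the work surface. World frame = base frame: x ahead of the robot, y to its left, z up, the work surface at z = 0. Lengths are in m, angles in degrees, forces in N, time in s.
With the tool pointing down it reaches from about 0.3 to 0.75 m from the base axis. Payload 8.5 kg.
Tool frame: the origin (TCP) lies on the mounting face of the last link; the fingertips stand 173 mm ahead of it and the grasp point (between the pads) lies 155 mm ahead of it (env.tips_ahead is the distance from the TCP to the fingertips, in m); x points along the fingers, z is the direction in which the jaws open and shut, and the axes are right-handed (so a half turn about x gives the same grasp; the last joint's range is limited). The gripper opens to 85 mm and grips with 20 to 120 N. Pads are 22 mm wide; open, the fingers measure 114 mm over their backs; the gripper's body (76 mm by 85 mm) begins 54 mm behind the grasp point. The pads swing forward as they close: fully open they stand 13 mm farther back than shut.
Start: joints at [-79.716, 21.807, 74.336, -0, 83.858, -12.336], TCP at [0.212, -0.508, 0.405] pointing down, gripper open.
Joint ranges: [-178.18, 178.18], [-50.72, 133.34], [12.68, 142.11], [-81.47, 261.47], [9.98, 163.14], [-165.26, 165.26]. Speed limits (degrees/s): [136.94, 136.94, 180, 180, 180, 180].

## Interface

Orientations are given as a 3x3 rotation matrix whose columns are the frame's x, y, z axes.
In Python, from rig import env, optics gives the robot as it stands.
- The arm moves only by the shell command python3 -m inch 'ROWS' [FORCE]. ROWS is JSON, a list of rows, each a list of 3 entries, a list of its own where there are three numbers: the closure, from -1 (fully open) to 1 (shut), then the shift along the tool's x, y, z in units of 30 mm (1.0 is 30 mm), then the turn about the tool's x in units of 5 degrees (1.0 is 5 degrees). In form: [[hand, [x, y, z], yaw], ...]. A call has exactly 8 rows; each row shifts and turns the commanded pose from where the row before left it, along the tool's axes as they then stand; what a row does not reach is not made up. A row lasts 1/12 s, in which the tool goes at most 41.7 mm and 7.16 degrees, less where a joint would pass 70% of its speed; a pose out of reach is approached as far as the arm can. A call is refused whole if a number of a shift passes 1 or a number of a turn 1, either way. A call with a gripper value outside its range is refused whole. The fingers move at their own pace and stop on an object; FORCE is the grip in N (left out, the last holds). Time passes only in rows, so rows that do not move let the fingers close, or fill a call up. It gives the time, the measured TCP pose, the force and the opening at its end, in the units of the state.
- env.observe(): the state, without advancing time (a new reading comes with each control period).
- optics.get_image(name): name is "scene" or "top" or "wrist"; returns the picture (400x640x3 uint8, red, green, blue); there is no depth.
- optics.camera_params(name): a dict with "fx", "fy", "cx", "cy" (pixels), "xyz" and "rotation" of the camera in the world. Camera axes: x right, y down, z forward; pixel columns grow to the right and rows downward; lengths in m; the calibration is good to about 2 mm. A picture is of the moment at which its call begins: read the wrist's pose just before it. camera_params takes no time and is no camera call; for the wrist camera it gives the pose at the moment of the call.
- env.close_job(): hands the job in, once; it reports no verdict.
The state is a dict: "time_s": time; "q": joint angles; "qvel": joint speeds; "joint_efforts": joint torques, N m; "position": TCP position; "tool_rot": TCP orientation; "ft_force": force on the tool from outside, world axes, zero at the start; "wrist_torque": the same for the moment, N m; "grip_width": finger opening in m.
Only numpy, scipy, OpenCV 4.12 (cv2) and the standard library are available. Lean on these libraries where they do the work, as an engineer would, in place of code of your own. Each camera call takes 0.05 s, during which the arm holds its last target.

## Task

Load the blue vial rack into the sampler: nudge it square to the lane on the loading tray, push it slowly and straight between the two sensor rails until it sits flush against both rubber buffers at the end, and then press the green start key. Use only the fingers, pushing against the rack's sides; never pinch, lift or tip it. Neither the rack nor the robot may touch a rail, and everything else on the bench stays where it is.

Things in the scene. Friction and masses are not known exactly. Their poses are not given: they have to be found in the camera images.
- bay: rack loader: a flat aluminium tray with one lane leading to the cream sampler. Fixed. Origin on the bench, mid-lane; x runs along the lane to the sampler, y to the lane's left, z up. The rack slides on the tray's upper face, 12 mm above the bench; the tray spans x = -250 to 175 mm, y = -80 to 80 mm. It is open, without rails, for x below -45 mm; beyond, the lane is 100 mm wide, centred on y = 0.
- lane_mouth (a point): point on the tray's upper face in the middle of the lane's entrance, where the rails begin (bay x = -45 mm).
- lane_end (a point): point on the tray's upper face, mid-lane, below the buffer faces (bay x = 165 mm). Two round fixed rubber buffers, 18 mm across, stand 25 mm left and right of it, centred 24 mm above the tray; the rack is home when its front touches both, its origin 63.5 mm before this point. The sampler housing begins 10 mm behind it and is 340 mm wide and 260 mm tall.
- rail_left: left light-barrier rail, a dark steel bar with a yellow line on top, 205 x 10 x 14 mm, fixed on the tray; its upper face is 26 mm above the bench. Origin at the centre of its underside, x along the lane; in the frame of the bay it lies at x = 57.5, y = +55 mm (inner face at y = +50 mm, x from -45 to 160 mm).
- rail_right: right light-barrier rail, the same bar at y = -55 mm in the frame of the bay (inner face at y = -50 mm).
- rack: blue vial rack, a block 127 mm long (x), 86 mm wide (y) and 44 mm tall with upright flat sides, full of white-capped amber vials whose tops stand up to 55 mm above its underside, 8 mm in from its sides. Loose, 0.28 to 0.56 kg. Origin at the centre of its underside; x along its length. It starts on the open part of the tray, x towards the sampler within about 10 degrees, up to 15 mm off the lane's middle.
- start_key (a joint): travel of the green start key, 0 when up, 0.006 m when fully down; it springs back and takes about 5 N.
- start_key_top (a point): centre of the upper face of the round green start key (28 mm across), pressed straight down; it lies left of the lane's far end, on a fixed box 85 x 65 mm and 45 mm tall (bay x = 90 to 175, y = 70 to 135 mm).
- beaker: glass beaker, 68 mm across, 85 mm tall, to the left of the lane. Leave alone. Origin at the centre of its underside.
- cork_ring: flat cork ring, 68 mm across, 28 mm tall, to the right of the lane. Leave alone. Origin at the centre of its underside.
- jar: small amber jar with a black cap, 48 mm across, 68 mm tall, to the right of the lane. Leave alone. Origin at the centre of its underside.
- spare_rack: white vial rack with red caps, same size as the blue one. Leave alone. Origin at the centre of its underside, x along its length.
- wash_bottle: white bottle with a red cap, 64 mm across, 170 mm tall. Leave alone. Origin at the centre of its underside.
- measuring_cylinder: tall glass measuring cylinder with a yellow collar, foot 90 mm across, 300 mm tall. Leave alone. Origin at the centre of its underside.
- spatula: steel laboratory spatula lying on the bench, 196 mm long, 12 mm wide, 5 mm thick. Leave alone. Origin at the centre of its underside.

How it is judged:
By the outcome, as a careful person would: the job done as asked, in the order asked, and still so for the second after the job is handed in, with the robot touching nothing.
It also fails if it takes over 72 s, if anything falls off the work surface, if the arm or the gripper's body presses on something with over 40 N, if the wrist force passes 120 N, or if a joint passes its speed limit or range.

## Working session

There is one attempt and no reset: what is moved stays moved. The work goes in short steps, Python scripts to look and compute and a shell command to move; the robot and the scene stay as the last step left them, time stands still between calls to the robot, and variables do not carry over. Pictures are saved under pics/ and viewed, and the job is handed in when it is done.

```bash
ls; mkdir -p pics; python3 - <<'E'
from rig import env, optics
import cv2
s=env.observe(); print(s['time_s'],s['position'],s['tool_rot'],s['grip_width'],env.tips_ahead)
for n in ("scene","top","wrist"):
    p=optics.camera_params(n); print(n,p)
    im=optics.get_image(n); cv2.imwrite(f'pics/a_{n}.png',im[:,:,::-1])
E
```

```text
pics
0.0 [ 0.21154369 -0.50764261  0.40409054] [[-2.45016614e-04  9.23073265e-01  3.84624086e-01]
 [ 1.48504712e-03  3.84624010e-01 -9.23072135e-01]
 [-9.99998867e-01  3.45016884e-04 -1.46504657e-03]] 0.08583768765128488 0.1734
scene {'fx': 427.7740542938026, 'fy': 427.7740542938026, 'cx': 326.2577426175002, 'cy': 203.15434599111492, 'xyz': array([ 1.21000808, -0.27352094,  0.71374984]), 'rotation': array([[ 0.60323723,  0.48510661, -0.63306905],
       [ 0.79725602, -0.38874875,  0.46179785],
       [-0.02208361, -0.78329176, -0.62126188]])}
top {'fx': 505.2053057628306, 'fy': 505.2053057628306, 'cx': 312.4732307053054, 'cy': 200.28795263525885, 'xyz': array([0.37265816, 0.17306202, 1.09229512]), 'rotation': array([[-0.02009893, -0.98311796,  0.18186566],
       [-0.99959233,  0.02344894,  0.01628855],
       [-0.02027813, -0.18146413, -0.98318847]])}
wrist {'fx': 287.169098164337, 'fy': 287.169098164337, 'cx': 324.82282023226423, 'cy': 196.75141460426474, 'xyz': array([ 0.28264362, -0.4788654 ,  0.37273082]), 'rotation': array([[ 0.38452761, -0.88245695, -0.27093955],
       [-0.92311246, -0.36802917, -0.11143567],
       [-0.00137648,  0.29295777, -0.95612439]])}
```

View pics/a_top.png

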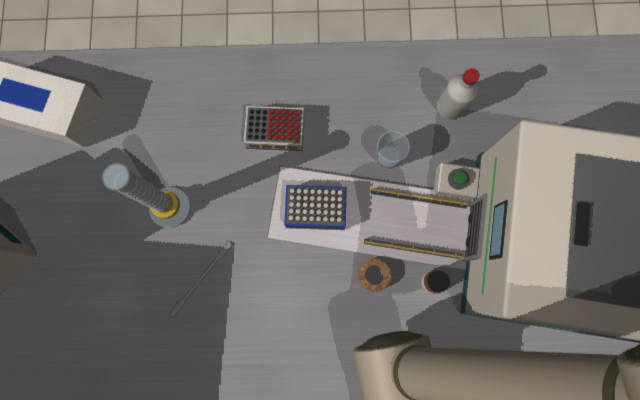

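View pics/a_scene.png

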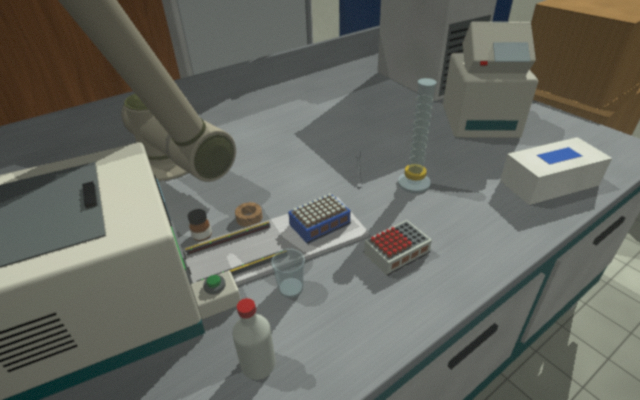

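View pics/a_wrist.png

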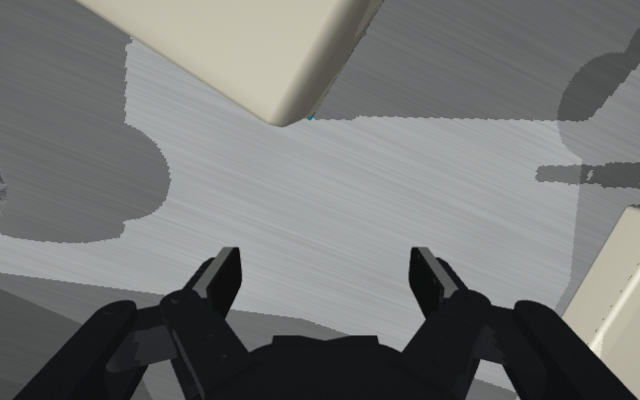

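```bash
python3 - <<'E'
import cv2
im=cv2.imread('pics/a_top.png')
cv2.imwrite('pics/b1.png',cv2.resize(im[155:275,260:390],None,fx=6,fy=5*1.0,interpolation=cv2.INTER_CUBIC))
cv2.imwrite('pics/b2.png',cv2.resize(im[155:275,355:495],None,fx=5,fy=5,interpolation=cv2.INTER_CUBIC))
cv2.imwrite('pics/b1.png',cv2.resize(im[155:275,260:390],None,fx=5,fy=5,interpolation=cv2.INTER_CUBIC))
E
```

```text
(no output)
```

View pics/b1.png

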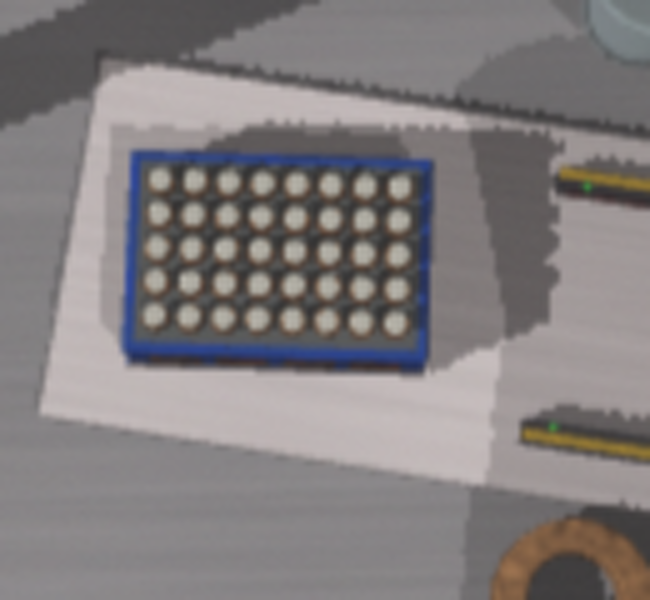

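View pics/b2.png

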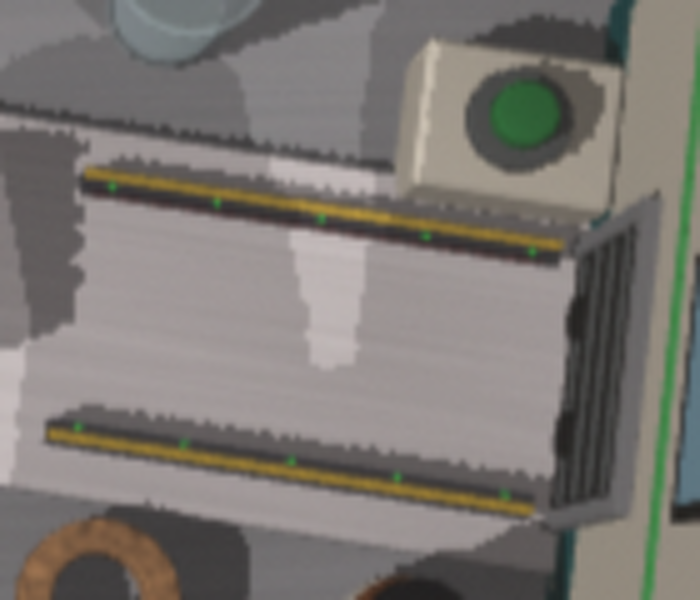

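```bash
cat > h.py <<'E'
import numpy as np
from scipy.optimize import least_squares
from rig import env, optics
def proj(p,P):
    c=(np.asarray(P)-p['xyz'])@p['rotation']; return np.c_[p['fx']*c[:,0]/c[:,2]+p['cx'],p['fy']*c[:,1]/c[:,2]+p['cy']]
def unproj(p,uv,z):
    uv=np.atleast_2d(uv); d=np.c_[(uv[:,0]-p['cx'])/p['fx'],(uv[:,1]-p['cy'])/p['fy'],np.ones(len(uv))]@p['rotation'].T
    return p['xyz']+d*((z-p['xyz'][2])/d[:,2])[:,None]
def tf(v,P):
    P=np.asarray(P,float); c,s=np.cos(v[2]),np.sin(v[2])
    return np.c_[v[0]+c*P[:,0]-s*P[:,1],v[1]+s*P[:,0]+c*P[:,1],P[:,2]]
def inv(v,P):
    P=np.atleast_2d(np.asarray(P,float)); c,s=np.cos(v[2]),np.sin(v[2]); d=P[:,:2]-v[:2]
    return np.c_[c*d[:,0]+s*d[:,1],-s*d[:,0]+c*d[:,1],P[:,2:]]
def fit(p,pts,uv,v0):
    f=lambda v:(proj(p,tf(v,pts))-uv).ravel()
    r=least_squares(f,v0,x_scale=[.1,.1,.1]); return r.x,r.fun.reshape(-1,2)
E
python3 - <<'E'
from h import *
p=optics.camera_params('top')
c1=lambda u,v:((u+.5)/5-.5+260,(v+.5)/5-.5+155)
c2=lambda u,v:((u+.5)/5-.5+355,(v+.5)/5-.5+155)
pts=np.array([(-250,80,12),(-250,-80,12),(-45,60,26),(-45,-60,26),(160,60,26),(160,-60,26)])/1e3
uv=np.array([c1(100,57),c1(40,413),c1(560,168),c1(522,440),c2(563,241),c2(533,516)])
v,r=fit(p,pts,uv,[.55,.1,-1.7]); print('bay',v,np.degrees(v[2]));print(r.round(2))
print('key',inv(v,unproj(p,[c2(526,114)],.052))*1e3, tf(v,[[.1325,.1025,.05]]))
pts=np.array([(-63.5,43,56),(63.5,43,56),(63.5,-43,56),(-63.5,-43,56)])/1e3
uv=np.array([c1(132,153),c1(433,161),c1(425,358),c1(126,348)])
k,r=fit(p,pts,uv,[.6,.2,-1.6]); print('rack',k,np.degrees(k[2]));print(r.round(2))
print('in bay',inv(v,[[k[0],k[1],0]])*1e3,np.degrees(k[2]-v[2]))
np.save('bay.npy',v)
for n,u,vv,z in (('beaker',393,150,.085),('cork',375,274,.028),('jar',437,281,.068),('wash',471,76,.17),('spare',273,127,.05),('cylfoot',165,205,.0),('cyltop',117,177,.3)):
    w=unproj(p,[(u,vv)],z); print(n,w.round(3),(inv(v,w)*1e3).round())
E
```

```text
bay [ 0.52724122  0.02925828 -1.75154112] -100.35591374972905
[[ 0.5   0.08]
 [-0.24  0.29]
 [ 0.11 -0.48]
 [-0.21  0.12]
 [-0.03 -0.42]
 [-0.11  0.39]]
key [[132.51406844 104.84870479  52.        ]] [[ 0.604253   -0.11950894  0.05      ]]
rack [ 0.55331494  0.1844498  -1.62561514] -93.14088659209841
[[-0.16 -0.85]
 [ 0.15 -0.66]
 [ 0.81  0.7 ]
 [-0.8   0.75]]
in bay [[-157.35053068   -2.24860547    0.        ]] 7.2150271576306455
beaker [[0.66  0.022 0.085]] [[-17. 132.  85.]]
cork [[0.41  0.064 0.028]] [[ -13. -121.   28.]]
jar [[ 0.393 -0.055  0.068]] [[ 107. -117.   68.]]
wash [[ 0.78  -0.123  0.17 ]] [[104. 276. 170.]]
spare [[0.728 0.272 0.05 ]] [[-275.  154.   50.]]
cylfoot [[0.572 0.517 0.   ]] [[-488.  -44.    0.]]
cyltop [[0.565 0.502 0.3  ]] [[-472.  -48.  300.]]
```

```bash
python3 -m inch '[[-1,[-1,0,0],-0.95],[-1,[-1,0,0],-0.95],[-1,[-1,0,0],-0.95],[-1,[0,0,0],-0.95],[-1,[0,0,0],-0.95],[-1,[0,0,0],-0.95],[-1,[0,0,0],-0.95],[-1,[0,0,0],-0.95]]'; python3 -m inch '[[-1,[0,0,0],-0.95],[-1,[0,0,0],-0.95],[-1,[0,0,0],-0.95],[-1,[0,0,0],-0.95],[-1,[0,0,0],0],[-1,[0,0,0],0],[-1,[0,0,0],0],[-1,[0,0,0],0]]'
cat > goal.py <<'E'
# usage: goal.py bx by tipz yawdeg(tool z vs bay y)  -> shifts in tool units
import sys
from h import *
v=np.load('bay.npy'); s=env.observe(); R=s['tool_rot']; P=s['position']
b=inv(v,[P])[0]; ang=np.degrees(np.arctan2(R[1,2],R[0,2])-v[2])-90; ang=(ang+180)%360-180
print('t',round(s['time_s'],2),'bay tcp mm',(b*1e3).round(1),'tipz',round((P[2]-env.tips_ahead)*1e3,1),'toolz-vs-bay-y',ang.round(2),'F',s['ft_force'].round(2),'F_bay',(inv([0,0,v[2]],[s['ft_force']])[0]).round(2),'w',round(s['grip_width'],4),'q',np.round(s['q'],0), 'tilt',R[:,0].round(4))
if len(sys.argv)>3:
    g=np.array([float(a) for a in sys.argv[1:4]])/1e3
    w=tf(v,[[g[0],g[1],g[2]+env.tips_ahead]])[0]
    print('units xyz',((w-P)@R/0.03).round(3))
    if len(sys.argv)>4: print('yaw units',round((ang-float(sys.argv[4]))/5,3))
E
python3 goal.py -280 -2 200 0
```

```text
time_s: 0.82
position: [0.2115, -0.5077, 0.4944]
tool_rot: [[-0.0, 0.487, 0.873], [0.001, 0.873, -0.487], [-1.0, 0.001, -0.0]]
ft_force: [-0.2, 0.4, 0.3]
grip_width: 0.0858
time_s: 1.48
position: [0.2115, -0.5077, 0.4946]
tool_rot: [[-0.0, 0.182, 0.983], [0.0, 0.983, -0.182], [-1.0, 0.0, -0.0]]
ft_force: [0.6, 0.3, 0.1]
grip_width: 0.0854
t 1.48 bay tcp mm [ 584.9 -214.   494.6] tipz 321.2 toolz-vs-bay-y -0.12 F [0.64 0.26 0.15] F_bay [-0.37  0.58  0.15] w 0.0854 q [-80.  19.  64.   0.  97. -69.] tilt [-0.e+00  2.e-04 -1.e+00]
units xyz [ 4.047 28.845  7.008]
yaw units -0.024
```

```bash
for i in 1 2 3; do :; done; python3 -m inch '[[-1,[0,1,0.24],0],[-1,[0,1,0.24],0],[-1,[0,1,0.24],0],[-1,[0,1,0.24],0],[-1,[0,1,0.24],0],[-1,[0,1,0.24],0],[-1,[0,1,0.24],0],[-1,[0,1,0.24],0]]' | head -2
python3 -m inch '[[-1,[0,1,0.24],0],[-1,[0,1,0.24],0],[-1,[0,1,0.24],0],[-1,[0,1,0.24],0],[-1,[0,1,0.24],0],[-1,[0,1,0.24],0],[-1,[0,1,0.24],0],[-1,[0,1,0.24],0]]' | head -2
python3 -m inch '[[-1,[0,1,0.24],0],[-1,[0,1,0.24],0],[-1,[0,1,0.24],0],[-1,[0,1,0.24],0],[-1,[0,1,0.24],0],[-1,[0,1,0.24],0],[-1,[0,1,0.24],0],[-1,[0,1,0.24],0]]' | head -2
python3 -m inch '[[-1,[0,1,0.24],0],[-1,[0,1,0.24],0],[-1,[0,1,0.24],0],[-1,[0,1,0.24],0],[-1,[0,0.8,0.24],0],[0,[0.5,0,0],0],[0,[0,0,0],0],[0,[0,0,0],0]]' | head -2
python3 goal.py -280 -2 100 0; python3 - <<'E'
from h import *; import cv2
for n in ("wrist","scene"):
    cv2.imwrite(f'pics/c_{n}.png',optics.get_image(n)[:,:,::-1])
E
```

```text
time_s: 2.15
position: [0.3117, -0.2805, 0.4948]
time_s: 2.82
position: [0.4115, -0.0547, 0.4949]
time_s: 3.48
position: [0.5115, 0.171, 0.4947]
time_s: 4.15
position: [0.5727, 0.3045, 0.479]
t 4.15 bay tcp mm [-279.    -4.8  479. ] tipz 305.6 toolz-vs-bay-y -0.06 F [-0.41 -0.65  0.08] F_bay [ 0.72 -0.29  0.08] w 0.0515 q [ 18.  31.  48.  -0. 102.  28.] tilt [-2.1e-03 -8.0e-04 -1.0e+00]
units xyz [6.853 0.043 0.106]
yaw units -0.012
```

View pics/c_wrist.png

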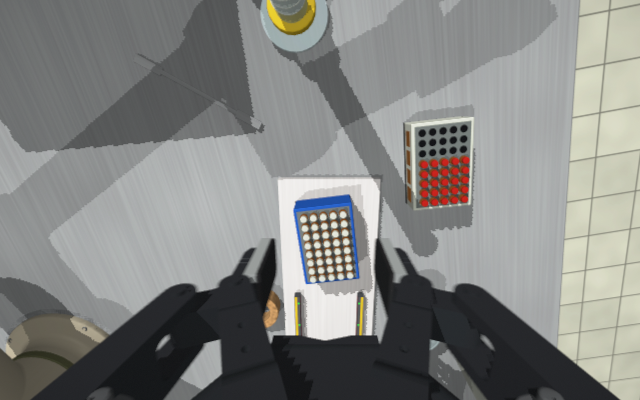

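View pics/c_scene.png

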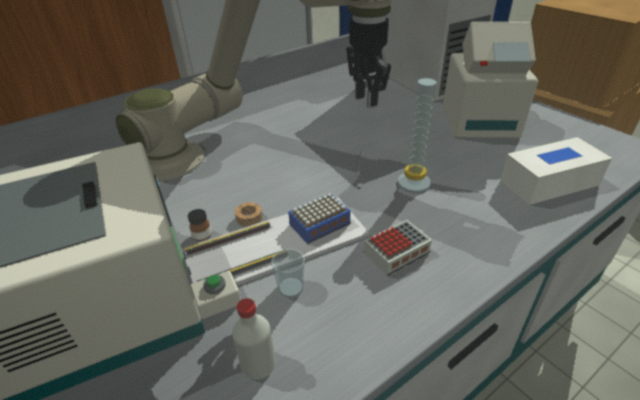

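```bash
python3 - <<'E'
import cv2
im=cv2.imread('pics/c_wrist.png')
cv2.imwrite('pics/c2.png',cv2.resize(im[170:342,262:396],None,fx=4,fy=4*.85,interpolation=cv2.INTER_CUBIC)[:590])
E
```

```text
(no output)
```

View pics/c2.png

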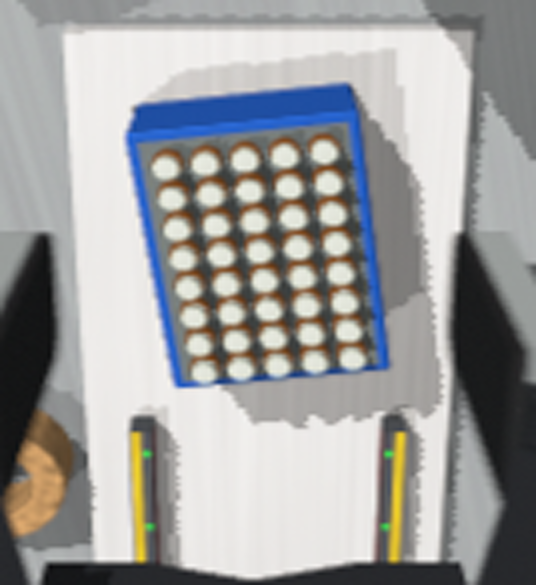

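```bash
python3 - <<'E'
from h import *
p=optics.camera_params('wrist'); b0=np.load('bay.npy')
c=lambda u,v:((u+.5)/4-.5+262,(v+.5)/3.4-.5+170)
pts=np.array([(-250,-80,12),(-250,80,12),(-45,-60,26),(-45,-50,26),(-45,50,26),(-45,60,26)])/1e3
uv=np.array([c(65,28),c(473,25),c(131,418),c(155,418),c(384,417),c(408,418)])
v,r=fit(p,pts,uv,b0); print('bay',v,np.degrees(v[2]),(v-b0)*[1e3,1e3,57.3]);print(r.round(2))
pts=np.array([(-63.5,-43,56),(-63.5,43,56),(63.5,43,56),(63.5,-43,56),(-63.5,-43,12),(-63.5,43,12)])/1e3
uv=np.array([c(128,137),c(358,118),c(388,368),c(178,386),c(136,103),c(350,85)])
k,r=fit(p,pts,uv,[.55,.18,-1.62]); print('rack',k,np.degrees(k[2]));print(r.round(2))
for q in (v,b0): print('in bay',inv(q,[[k[0],k[1],0]])*1e3,np.degrees(k[2]-q[2]))
E
```

```text
bay [ 0.53222605  0.03297082 -1.74812153] -100.15998594557632 [4.98483218 3.7125346  0.19594224]
[[-0.45 -2.26]
 [ 0.34 -1.88]
 [-0.26  1.4 ]
 [-0.44  1.38]
 [ 0.5   1.43]
 [ 0.32  1.12]]
rack [ 0.55617738  0.18252496 -1.63325212] -93.57845324269644
[[-0.79 -0.46]
 [ 0.73 -1.6 ]
 [ 0.71  1.22]
 [-1.07  1.6 ]
 [ 0.16  0.32]
 [ 0.25 -0.55]]
in bay [[-151.43394281   -2.80521218    0.        ]] 6.581532702879875
in bay [[-155.97160729    0.91321992    0.        ]] 6.777460507032608
```

```bash
python3 -m inch '[[0,[1,0,0.1],0],[0,[1,0,0],0],[0,[1,0,0],0],[0,[1,0,0],0],[0,[1,0,0],0],[0,[1,0,0],0],[0,[1,0,0],0],[0,[0.7,0,0],0]]' | head -2
python3 -m inch '[[0,[0.5,0,0],0],[0,[0.5,0,0],0],[0,[0.2,0,0],0],[0,[0,0,0],0],[0,[0,0,0],0],[0,[0,0,0],0],[0,[0,0,0],0],[0,[0,0,0],0]]' | head -2
python3 goal.py -255 -2 35 0; python3 - <<'E'
from h import *; import cv2
for n in ("wrist","scene","top"):
    np.save(f'd_{n}.npy',optics.camera_params(n),allow_pickle=True)
    im=optics.get_image(n)[:,:,::-1]; cv2.imwrite(f'pics/d_{n}.png',im)
    if n=="scene": cv2.imwrite('pics/d_s2.png',cv2.resize(im[60:280,240:440],None,fx=3,fy=2.7,interpolation=cv2.INTER_CUBIC))
    if n=="top": cv2.imwrite('pics/d_t2.png',cv2.resize(im[155:275,230:390],None,fx=5,fy=5,interpolation=cv2.INTER_CUBIC))
E
```

```text
time_s: 4.92
position: [0.5753, 0.3032, 0.2473]
time_s: 5.58
position: [0.5756, 0.304, 0.2137]
t 5.58 bay tcp mm [-279.    -1.8  213.7] tipz 40.3 toolz-vs-bay-y -0.03 F [-0.2  -0.54 -1.02] F_bay [ 0.57 -0.1  -1.02] w 0.0426 q [17. 42. 71. -0. 67. 28.] tilt [ 1.5e-03  4.0e-04 -1.0e+00]
units xyz [ 0.176 -0.8   -0.007]
yaw units -0.005
```

View pics/d_wrist.png

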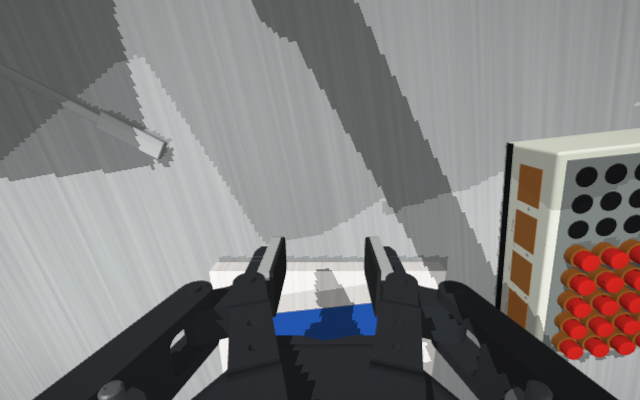

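View pics/d_s2.png

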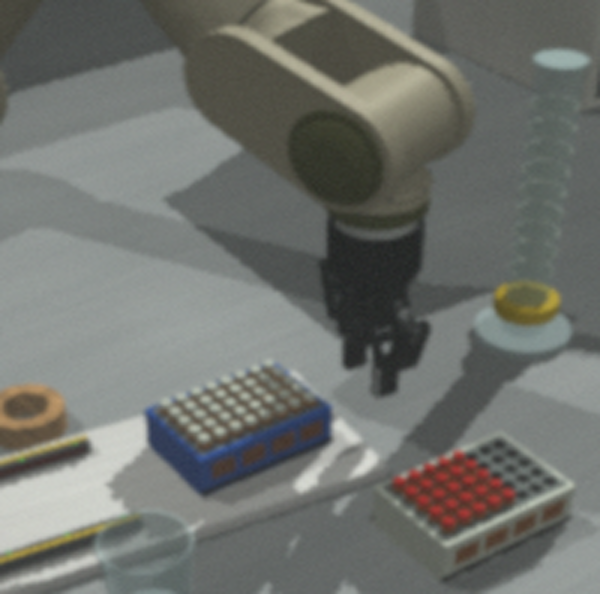

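View pics/d_t2.png

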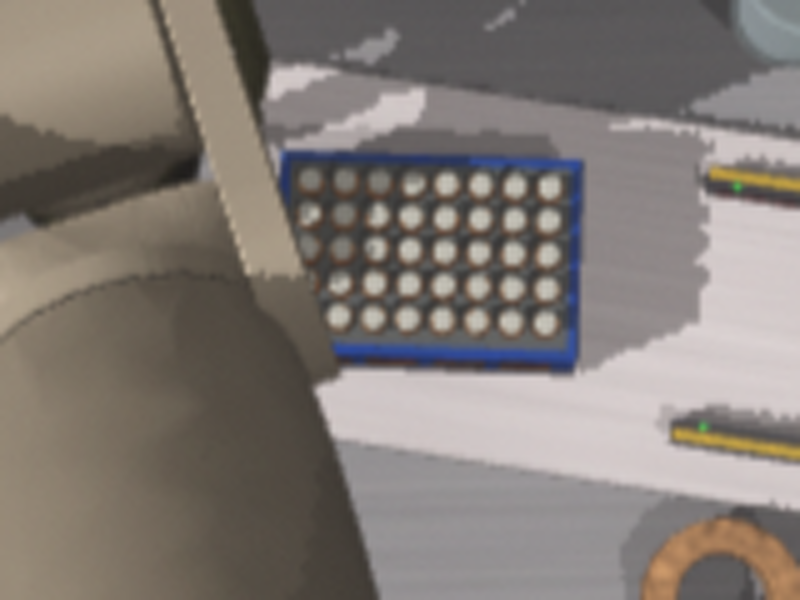

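```bash
python3 - <<'E'
from h import *
v=np.load('bay.npy'); p=optics.camera_params('scene'); w=np.load('d_wrist.npy',allow_pickle=True).item()
for z in (20,30,40,50):
    print(z,proj(p,tf(v,[[-.279,.028,z/1e3]])).round(1),proj(w,tf(v,[[-.290,.0195,z/1e3],[-.268,.0195,z/1e3],[-.290,-.0231,z/1e3]])).round(1).tolist())
E
```

```text
20 [[368.5 214. ]] [[356.0, 219.6], [354.9, 252.3], [285.6, 219.7]]
30 [[368.7 211. ]] [[357.8, 226.1], [356.6, 260.4], [283.4, 226.1]]
40 [[368.8 207.9]] [[359.9, 233.3], [358.5, 269.3], [280.8, 233.3]]
50 [[369.  204.7]] [[362.2, 241.5], [360.6, 279.4], [277.9, 241.5]]
```

```bash
python3 -m inch '[[-0.25,[0.22,0,0],0],[-0.25,[0.22,0,0],0],[-0.25,[0,0,0],0],[-0.25,[0,0,0],0],[-0.25,[0,0,0],0],[-0.25,[0,0,0],0],[-0.25,[0,0,0],0],[-0.25,[0,0,0],0]]' | head -2
python3 goal.py -245 -2 27 0; python3 - <<'E'
from h import *; import cv2
p=optics.camera_params('wrist'); s=env.observe()
im=optics.get_image('wrist')[:,:,::-1]; cv2.imwrite('pics/e_w.png',cv2.resize(im[210:370,200:460],None,fx=3,fy=3,interpolation=cv2.INTER_CUBIC))
v=np.load('bay.npy');h=s['grip_width']/2
for z in (25,30,35,40): print(z,[( (a-200)*3,(b-210)*3) for a,b in proj(p,tf(v,[[-.290,.0-.0018+h,z/1e3],[-.290,-.0018-h,z/1e3]])).round(1)])
E
```

```text
time_s: 6.4
position: [0.5756, 0.304, 0.1997]
t 6.4 bay tcp mm [-279.    -1.9  199.7] tipz 26.3 toolz-vs-bay-y -0.02 F [-0.11  0.06 -0.47] F_bay [-0.04 -0.11 -0.47] w 0.053 q [17. 43. 72. -0. 65. 28.] tilt [ 3.e-04  1.e-04 -1.e+00]
units xyz [-0.023 -1.133 -0.004]
yaw units -0.005
25 [(np.float64(509.09999999999997), np.float64(66.90000000000003)), (np.float64(215.69999999999993), np.float64(67.20000000000002))]
30 [(np.float64(513.5999999999999), np.float64(78.90000000000003)), (np.float64(210.59999999999997), np.float64(78.90000000000003))]
35 [(np.float64(518.0999999999999), np.float64(91.20000000000002)), (np.float64(205.19999999999993), np.float64(91.20000000000002))]
40 [(np.float64(522.9000000000001), np.float64(104.70000000000002)), (np.float64(199.5), np.float64(104.70000000000002))]
```

View pics/e_w.png

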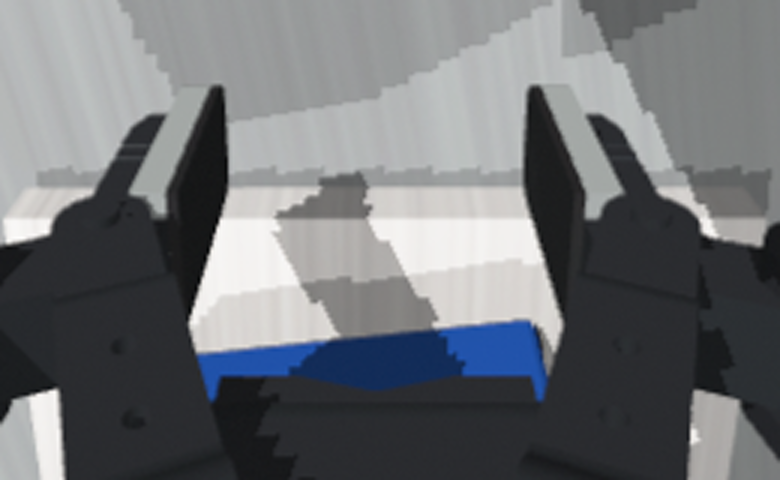

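```bash
python3 -m inch '[[-0.25,[0,-0.3,0],0],[-0.25,[0,-0.3,0],0],[-0.25,[0,-0.3,0],0],[-0.25,[0,-0.3,0],0],[-0.25,[0,-0.1,0],0],[-0.25,[0,0,0],0],[-0.25,[0,0,0],0],[-0.25,[0,0,0],0]]' | head -2
python3 goal.py 
python3 -m inch '[[-0.25,[0,-0.08,0],0],[-0.25,[0,-0.08,0],0],[-0.25,[0,-0.08,0],0],[-0.25,[0,-0.08,0],0],[-0.25,[0,-0.08,0],0],[-0.25,[0,-0.08,0],0],[-0.25,[0,-0.08,0],0],[-0.25,[0,-0.08,0],0]]' | head -2
python3 goal.py; python3 - <<'E'
from h import *; import cv2
im=optics.get_image('wrist')[:,:,::-1]; cv2.imwrite('pics/f_w.png',cv2.resize(im[210:370,200:460],None,fx=3,fy=3,interpolation=cv2.INTER_CUBIC))
im=optics.get_image('top')[:,:,::-1]
cv2.imwrite('pics/f_t2.png',cv2.resize(im[155:275,230:390],None,fx=5,fy=5,interpolation=cv2.INTER_CUBIC))
E
```

```text
time_s: 7.12
position: [0.5686, 0.2658, 0.1996]
t 7.12 bay tcp mm [-240.1   -1.9  199.6] tipz 26.2 toolz-vs-bay-y -0.02 F [ 0.58 -0.7  -0.3 ] F_bay [ 0.59  0.7  -0.3 ] w 0.0532 q [14. 41. 76.  0. 63. 25.] tilt [ 2.e-04  2.e-04 -1.e+00]
time_s: 7.78
position: [0.565, 0.2465, 0.1995]
t 7.78 bay tcp mm [-220.5   -1.9  199.5] tipz 26.1 toolz-vs-bay-y -0.02 F [ 0.13  1.76 -0.78] F_bay [-1.76 -0.19 -0.78] w 0.053 q [13. 40. 78.  0. 62. 23.] tilt [ 0.  0. -1.]
```

View pics/f_w.png

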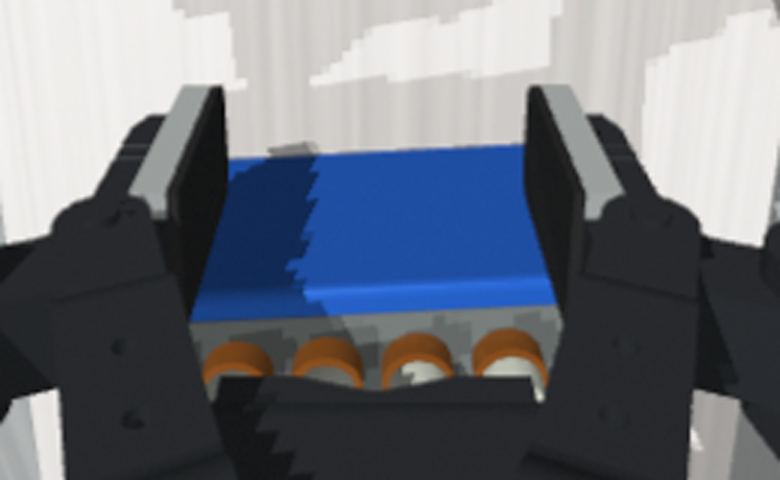

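View pics/f_t2.png

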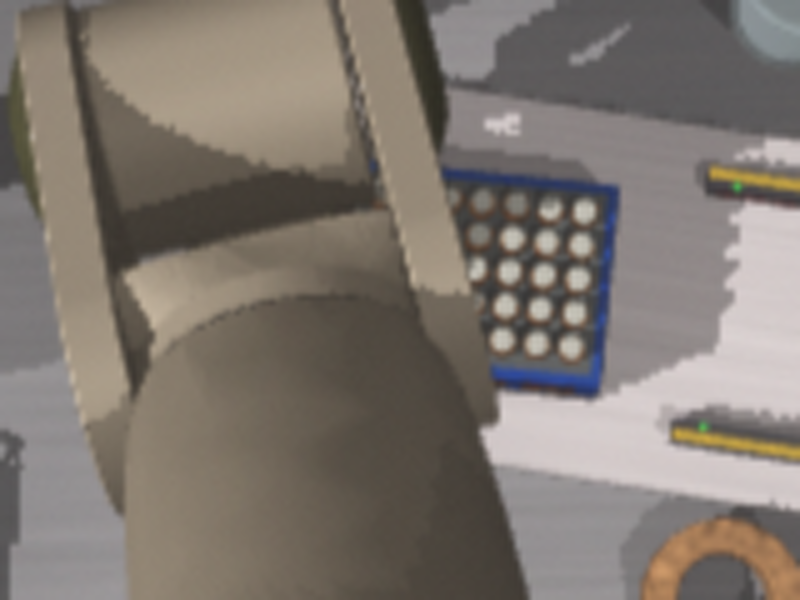

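```bash
python3 -m inch '[[-0.25,[0,-0.08,0],0],[-0.25,[0,-0.08,0],0],[-0.25,[0,-0.08,0],0],[-0.25,[0,0,0],0],[-0.25,[0,0,0],0],[-0.25,[0,0,0],0],[-0.25,[0,0,0],0],[-0.25,[0,0,0],0]]' | head -1
python3 goal.py; python3 - <<'E'
from h import *; import cv2
im=optics.get_image('wrist')[:,:,::-1]; cv2.imwrite('pics/g_w.png',cv2.resize(im[210:370,200:460],None,fx=3,fy=3,interpolation=cv2.INTER_CUBIC))
im=optics.get_image('top')[:,:,::-1]
cv2.imwrite('pics/g_t2.png',cv2.resize(im[155:275,310:430],None,fx=6,fy=5,interpolation=cv2.INTER_CUBIC))
E
```

```text
time_s: 8.55
t 8.55 bay tcp mm [-213.6   -2.   199.5] tipz 26.1 toolz-vs-bay-y -0.02 F [-0.58  0.54  0.51] F_bay [-0.42 -0.67  0.51] w 0.0533 q [12. 40. 79. -0. 61. 22.] tilt [-2.e-04 -1.e-04 -1.e+00]
```

View pics/g_w.png

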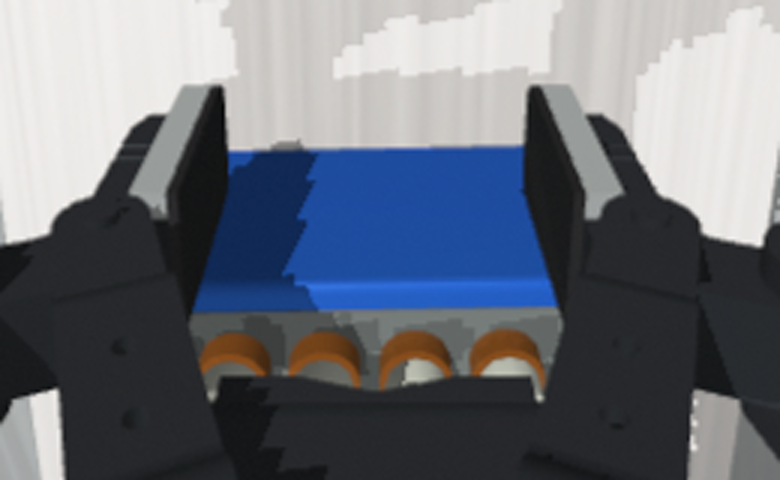

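View pics/g_t2.png

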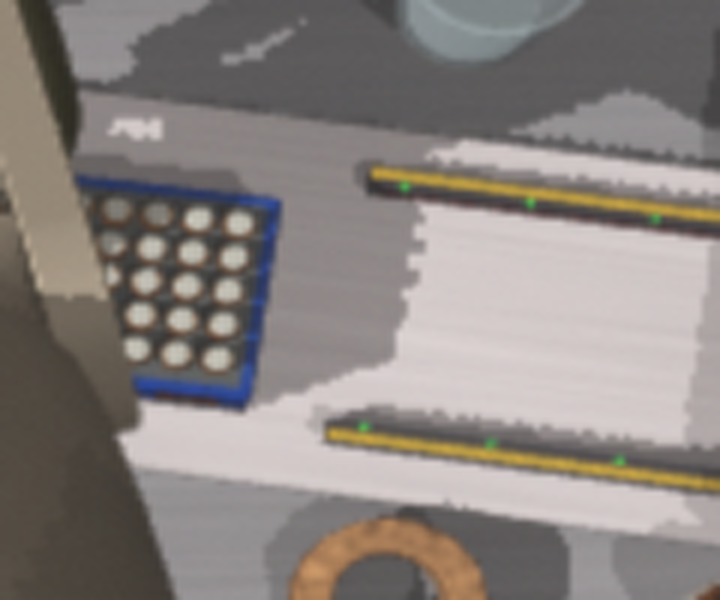

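```bash
python3 - <<'E'
from h import *
p=optics.camera_params('top'); v=np.load('bay.npy')
c=lambda u,w:((u+.5)/6-.5+310,(w+.5)/5-.5+155)
for n,u,w,z in (('FL top',279,201,56),('FR top',246,393,56),('FR bot',245,407,12),('railL outer',369,166,26),('railR outer',326,439,26),('railR end inner?',326,423,26)):
    print(n,(inv(v,unproj(p,[c(u,w)],z/1e3))*1e3).round(1))
# top-left edge direction
a,b=[inv(v,unproj(p,[c(*q)],.056))[0] for q in ((80,177),(279,201))]; print(np.degrees(np.arctan2(b[1]-a[1],b[0]-a[0])))
E
```

```text
FL top [[-77.   33.3  56. ]]
FR top [[-76.5 -48.2  56. ]]
FR bot [[-74.4 -48.7  12. ]]
railL outer [[-46.3  59.6  26. ]]
railR outer [[-44.8 -59.3  26. ]]
railR end inner? [[-45.8 -52.6  26. ]]
0.5606940643148051
```

```bash
python3 -m inch '[[-0.25,[0,0.5,0],0],[-0.25,[0,0.5,0],0],[-0.25,[-1,0,0],0],[-0.25,[-1,0,0],0],[-0.25,[-1,0,0],0],[-0.25,[0,0,0],-1],[-0.25,[0,0,0],-1],[-0.25,[0,0,0],-1]]' | head -1
python3 -m inch '[[-0.25,[0,0,0],-1],[-0.25,[0,0,0],-1],[-0.25,[0,0,0],-1],[-0.25,[0,0,0],-1],[-0.25,[0,0,0],-1],[-0.25,[0,0,0],-1],[-0.25,[0,0,0],-1],[-0.25,[0,0,0],-1]]' | head -1
python3 -m inch '[[-0.25,[0,0,0],-1],[-0.25,[0,0,0],-1],[-0.25,[0,0,0],-1],[-0.25,[0,0,0],-1],[-0.25,[0,0,0],-1],[-0.25,[0,0,0],-1],[-0.25,[0,0,0],-1],[-0.25,[0,0,0],0]]' | head -1
python3 goal.py -139 -85 115 90; python3 - <<'E'
from h import *; import cv2
im=optics.get_image('top')[:,:,::-1]
cv2.imwrite('pics/h_t.png',im)
E
```

```text
time_s: 9.32
time_s: 9.98
time_s: 10.65
t 10.65 bay tcp mm [-243.6   -2.   289.5] tipz 116.1 toolz-vs-bay-y 90.15 F [-0.5  -0.27 -0.44] F_bay [ 0.36 -0.45 -0.44] w 0.0537 q [ 15.  35.  71.  -0.  74. -65.] tilt [-2.e-04 -0.e+00 -1.e+00]
units xyz [ 0.036  2.777 -3.48 ]
yaw units 0.031
```

View pics/h_t.png

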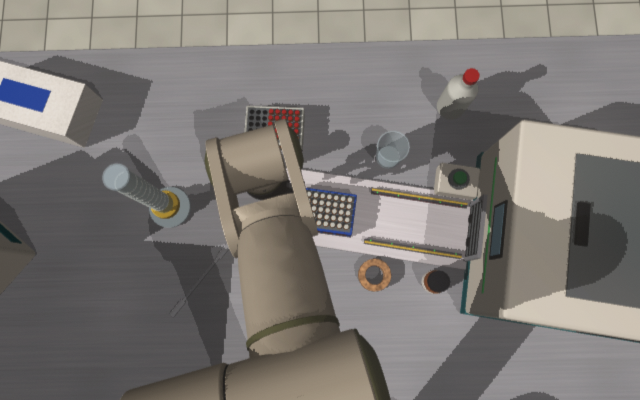

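```bash
python3 -m inch '[[-0.25,[0,0.93,0],0],[-0.25,[0,0.93,0],0],[-0.25,[0,0.92,0],0],[-0.25,[0,0,-0.87],0],[-0.25,[0,0,-0.87],0],[-0.25,[0,0,-0.87],0],[-0.25,[0,0,-0.87],0],[-0.25,[0,0,0],0]]' | head -1
python3 -m inch '[[-0.25,[0,0,0],0],[-0.25,[1,0,0],0],[-0.25,[1,0,0],0],[-0.25,[0.6,0,0],0],[-0.25,[0.38,0,0],0],[-0.25,[0,0,0],0],[-0.25,[0,0,0],0],[-0.25,[0,0,0],0]]' | head -1
python3 goal.py -139 -85 26 90; python3 - <<'E'
from h import *; import cv2
im=optics.get_image('wrist')[:,:,::-1]; cv2.imwrite('pics/i_w.png',im)
im=optics.get_image('top')[:,:,::-1]
cv2.imwrite('pics/i_t2.png',cv2.resize(im[155:275,280:430],None,fx=5,fy=5,interpolation=cv2.INTER_CUBIC))
E
```

```text
time_s: 11.37
time_s: 12.03
t 12.03 bay tcp mm [-139.8  -85.1  200.9] tipz 27.5 toolz-vs-bay-y 89.97 F [-0.08  0.17  0.61] F_bay [-0.15 -0.11  0.61] w 0.0531 q [  8.  32.  98.   0.  51. -72.] tilt [ 1.5e-03  3.0e-04 -1.0e+00]
units xyz [ 0.049 -0.004 -0.027]
yaw units -0.005
```

View pics/i_w.png

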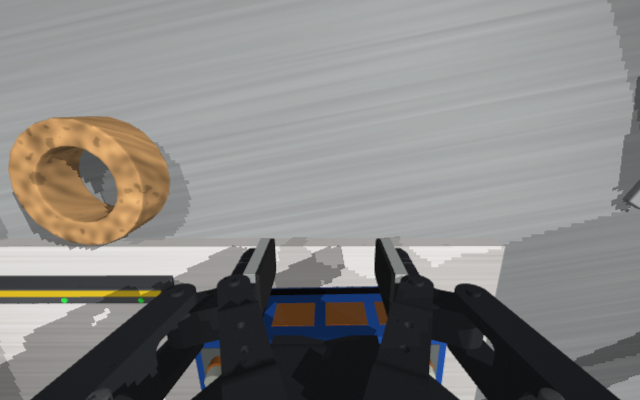

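View pics/i_t2.png

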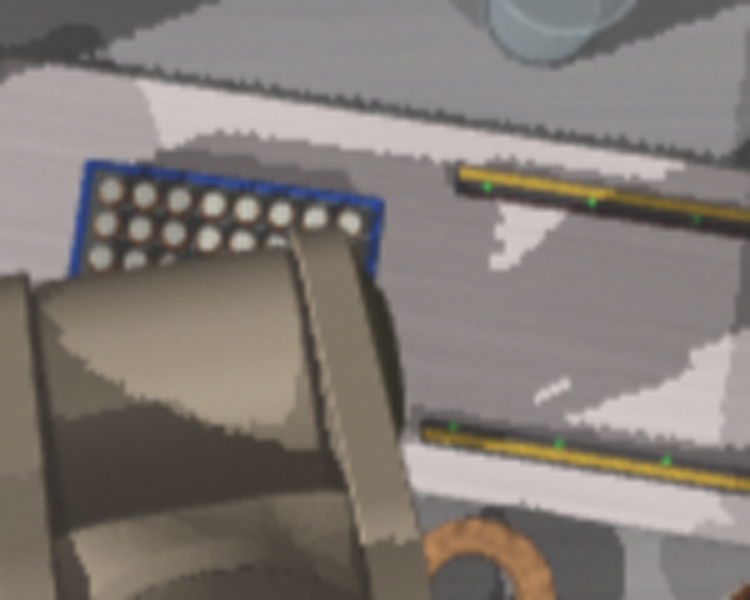

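```bash
python3 - <<'E'
from h import *
p=optics.camera_params('top'); v=np.load('bay.npy')
c=lambda u,w:((u+.5)/5-.5+280,(w+.5)/5-.5+155)
a,b=[inv(v,unproj(p,[c(*q)],.056))[0]*1e3 for q in ((88,160),(384,200))]; print(a.round(1),b.round(1),np.degrees(np.arctan2(b[1]-a[1],b[0]-a[0])), np.hypot(*(b-a)[:2]))
print((inv(v,unproj(p,[c(457,166)],.026))*1e3).round(1))
E
```

```text
[-201.3   31.4   56. ] [-76.4  33.8  56. ] 1.1106793456754533 124.98615749677782
[[-46.5  59.6  26. ]]
```

```bash
python3 -m inch '[[-0.25,[0,-0.2,0],0],[-0.25,[0,-0.2,0],0],[-0.25,[0,-0.18,0],0],[-0.25,[0,-0.06,0],0],[-0.25,[0,-0.06,0],0],[-0.25,[0,-0.06,0],0],[-0.25,[0,-0.06,0],0],[-0.25,[0,-0.06,0],0]]' | head -1
python3 goal.py -139 -54 26 90
python3 -m inch '[[-0.25,[0,-0.05,0],0],[-0.25,[0,-0.05,0],0],[-0.25,[0,-0.04,0],0],[-0.25,[0,0,0],0],[-0.25,[0,0,0],0],[-0.25,[0,0,0],0],[-0.25,[0,0,0],0],[-0.25,[0,0,0],0]]' | head -1
python3 goal.py -139 -54 26 90
python3 - <<'E'
from h import *; import cv2
im=optics.get_image('wrist')[:,:,::-1]; cv2.imwrite('pics/j_w.png',im)
im=optics.get_image('top')[:,:,::-1]
cv2.imwrite('pics/j_t2.png',cv2.resize(im[155:275,280:430],None,fx=5,fy=5,interpolation=cv2.INTER_CUBIC))
E
```

```text
time_s: 12.8
t 12.8 bay tcp mm [-139.2  -59.1  200. ] tipz 26.6 toolz-vs-bay-y 89.98 F [-2.04  0.66  0.94] F_bay [-0.29 -2.12  0.94] w 0.0534 q [  7.  33.  94.   0.  53. -73.] tilt [-0.001 -0.    -1.   ]
units xyz [ 0.021 -0.17  -0.006]
yaw units -0.004
time_s: 13.47
t 13.47 bay tcp mm [-139.2  -54.7  200.2] tipz 26.8 toolz-vs-bay-y 89.98 F [ 0.05 -1.15  0.43] F_bay [1.12 0.26 0.43] w 0.0533 q [  7.  34.  93.  -0.  53. -73.] tilt [ 3.e-04  0.e+00 -1.e+00]
units xyz [ 0.026 -0.023 -0.006]
yaw units -0.005
```

View pics/j_w.png

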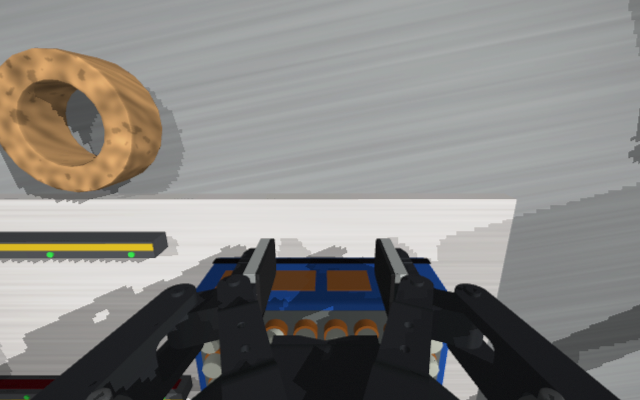

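View pics/j_t2.png

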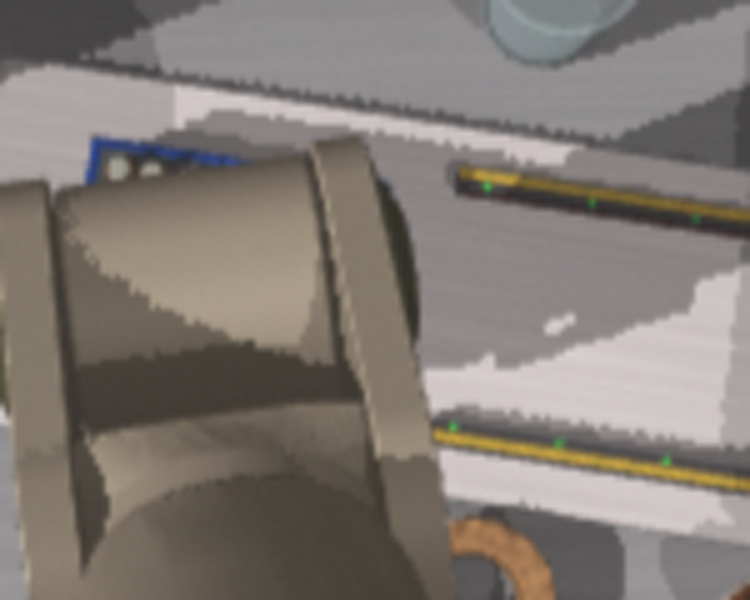

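```bash
python3 - <<'E'
from h import *; import cv2
p=optics.camera_params('wrist'); v=np.load('bay.npy')
im=cv2.imread('pics/j_w.png')
cv2.imwrite('pics/j_w2.png',cv2.resize(im[190:350,60:260],None,fx=4,fy=3.6,interpolation=cv2.INTER_CUBIC))
cv2.imwrite('pics/j_w3.png',cv2.resize(im[190:320,380:530],None,fx=4,fy=4,interpolation=cv2.INTER_CUBIC))
E
```

```text
(no output)
```

View pics/j_w2.png

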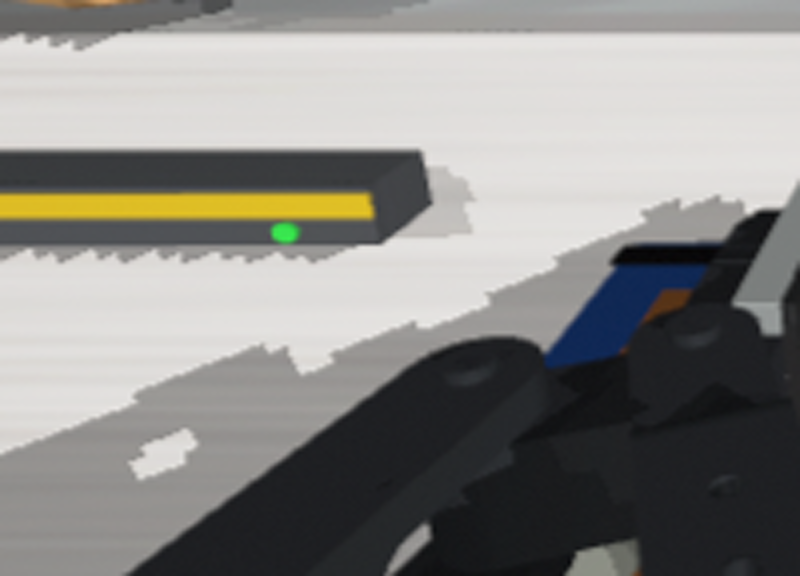

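View pics/j_w3.png

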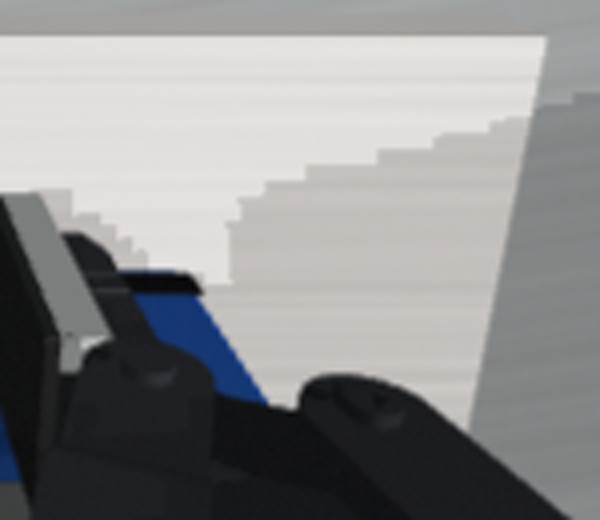

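```bash
python3 - <<'E'
from h import *
p=optics.camera_params('wrist'); v=np.load('bay.npy')
for n,u,w in (('tray edge L',160,198.7),('tray edge R',420,199),('tray corner',516.3,198.8),('rail out',165.7,231.6),('rail in',167.7,246.2),('rack L',216,257.3),('rack R',425,257.7)):
    print(n,(inv(v,unproj(p,[(u,w)],.012))*1e3).round(1))
E
```

```text
tray edge L [[-45.4 -78.   12. ]]
tray edge R [[-194.1  -77.8   12. ]]
tray corner [[-249.1  -77.9   12. ]]
rail out [[-45.4 -57.6  12. ]]
rail in [[-45.1 -48.1  12. ]]
rack L [[-73.3 -40.6  12. ]]
rack R [[-200.7  -40.3   12. ]]
```

```bash
python3 -m inch '[[-0.25,[0,0.5,0],0],[-0.25,[0,0.5,0],0],[-0.25,[-1,0,0],0],[-0.25,[-1,0,0],0],[-0.25,[-1,0,0],0],[-0.25,[0,0,0.95],0],[-0.25,[0,0,0.95],0],[-0.25,[0,0,0.95],0]]' | head -1
python3 -m inch '[[-0.25,[0,0,0.8],0],[-0.25,[0,0,0],1],[-0.25,[0,0,0],1],[-0.25,[0,0,0],1],[-0.25,[0,0,0],1],[-0.25,[0,0,0],1],[-0.25,[0,0,0],1],[-0.25,[0,0,0],1]]' | head -1
python3 -m inch '[[-0.25,[0,0,0],1],[-0.25,[0,0,0],1],[-0.25,[0,0,0],1],[-0.25,[0,0,0],1],[-0.25,[0,0,0],1],[-0.25,[0,0,0],1],[-0.25,[0,0,0],1],[-0.25,[0,0,0],1]]' | head -1
python3 -m inch '[[-0.25,[0,0,0],1],[-0.25,[0,0,0],1],[-0.25,[0,0,0],1],[-0.25,[0,0,0.9],0],[-0.25,[0,0,0.9],0],[-0.25,[0,0,0.9],0],[-0.25,[0,0,0],0],[-0.25,[0,0,0],0]]' | head -1
python3 goal.py -240 -0.5 26 0
```

```text
time_s: 14.23
time_s: 14.9
time_s: 15.57
time_s: 16.23
t 16.23 bay tcp mm [-248.3   -2.9  289.5] tipz 116.1 toolz-vs-bay-y -0.09 F [-0.02 -0.38 -1.04] F_bay [ 0.38  0.05 -1.04] w 0.0532 q [15. 35. 70.  0. 74. 25.] tilt [-5.e-04 -1.e-04 -1.e+00]
units xyz [ 3.005 -0.277  0.082]
yaw units -0.018
```

```bash
python3 -m inch '[[-0.25,[1,0,0.08],-0.018],[-0.25,[1,0,0],0],[-0.25,[0.6,0,0],0],[-0.25,[0.4,0,0],0],[-0.25,[0,-0.28,0],0],[-0.25,[0,-0.3,0],0],[-0.25,[0,-0.1,0],0],[-0.25,[0,0,0],0]]' | head -1
python3 -m inch '[[-0.25,[0,-0.1,0],0],[-0.25,[0,-0.08,0],0],[-0.25,[0,-0.08,0],0],[-0.25,[0,-0.08,0],0],[-0.25,[0,-0.08,0],0],[-0.25,[0,-0.08,0],0],[-0.25,[0,-0.08,0],0],[-0.25,[0,-0.08,0],0]]' | head -1
python3 goal.py -200 -0.5 26 0
python3 - <<'E'
from h import *; import cv2
im=optics.get_image('wrist')[:,:,::-1]; cv2.imwrite('pics/k_w.png',cv2.resize(im[210:370,200:460],None,fx=3,fy=3,interpolation=cv2.INTER_CUBIC))
im=optics.get_image('top')[:,:,::-1]
cv2.imwrite('pics/k_t2.png',cv2.resize(im[155:275,310:430],None,fx=6,fy=5,interpolation=cv2.INTER_CUBIC))
E
```

```text
time_s: 16.9
time_s: 17.57
t 17.57 bay tcp mm [-208.4   -1.2  200.1] tipz 26.7 toolz-vs-bay-y 0.06 F [-0.06  0.95  0.23] F_bay [-0.92 -0.23  0.23] w 0.0532 q [11. 40. 79.  0. 61. 22.] tilt [ 1.e-04  4.e-04 -1.e+00]
units xyz [ 0.024 -0.279  0.025]
yaw units 0.013
```

View pics/k_w.png

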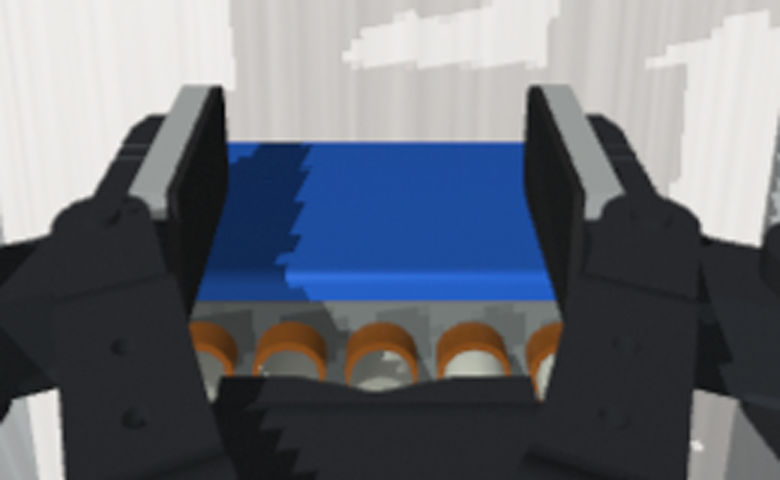

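View pics/k_t2.png

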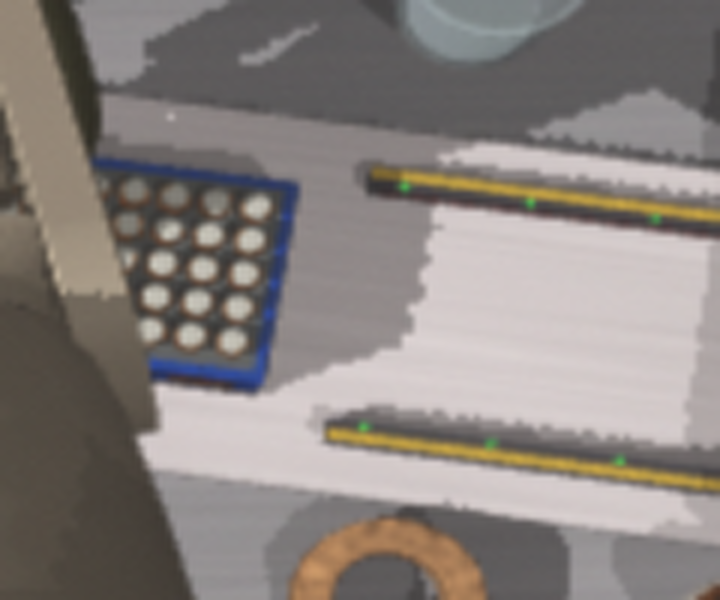

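```bash
python3 - <<'E'
from h import *
p=optics.camera_params('top'); v=np.load('bay.npy')
c=lambda u,w:((u+.5)/6-.5+310,(w+.5)/5-.5+155)
for n,u,w,z in (('FL top',298,184,56),('FR top',262,376,56),('FR bot',260,390,12)):
    print(n,(inv(v,unproj(p,[c(u,w)],z/1e3))*1e3).round(1))
E
```

```text
FL top [[-71.5  41.5  56. ]]
FR top [[-72.1 -40.3  56. ]]
FR bot [[-70.2 -40.6  12. ]]
```

```bash
python3 -m inch '[[-0.25,[0,-0.08,0],0.013],[-0.25,[0,-0.08,0],0],[-0.25,[0,-0.08,0],0],[-0.25,[0,-0.08,0],0],[-0.25,[0,-0.08,0],0],[-0.25,[0,-0.08,0],0],[-0.25,[0,-0.08,0],0],[-0.25,[0,-0.08,0],0]]' | head -1
python3 goal.py -150 -0.5 26 0
python3 - <<'E'
from h import *; import cv2
im=optics.get_image('top')[:,:,::-1]
cv2.imwrite('pics/l_t2.png',cv2.resize(im[155:275,310:430],None,fx=6,fy=5,interpolation=cv2.INTER_CUBIC))
im=optics.get_image('wrist')[:,:,::-1]; cv2.imwrite('pics/l_w.png',cv2.resize(im[210:370,200:460],None,fx=3,fy=3,interpolation=cv2.INTER_CUBIC))
E
```

```text
time_s: 18.33
t 18.33 bay tcp mm [-189.    -1.2  200.1] tipz 26.7 toolz-vs-bay-y 0.0 F [ 0.97  2.16 -0.57] F_bay [-2.3   0.56 -0.57] w 0.053 q [10. 39. 81.  0. 60. 20.] tilt [ 0.  0. -1.]
units xyz [ 0.024 -1.301  0.025]
yaw units 0.0
```

View pics/l_t2.png

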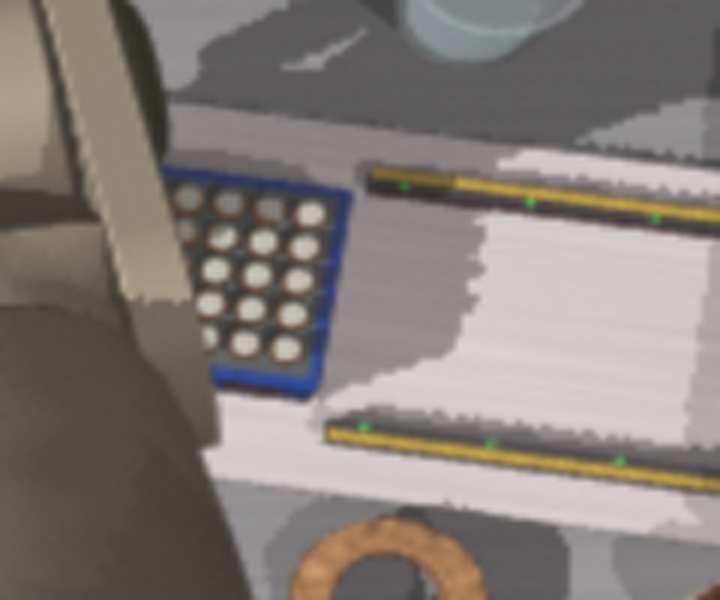

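View pics/l_w.png

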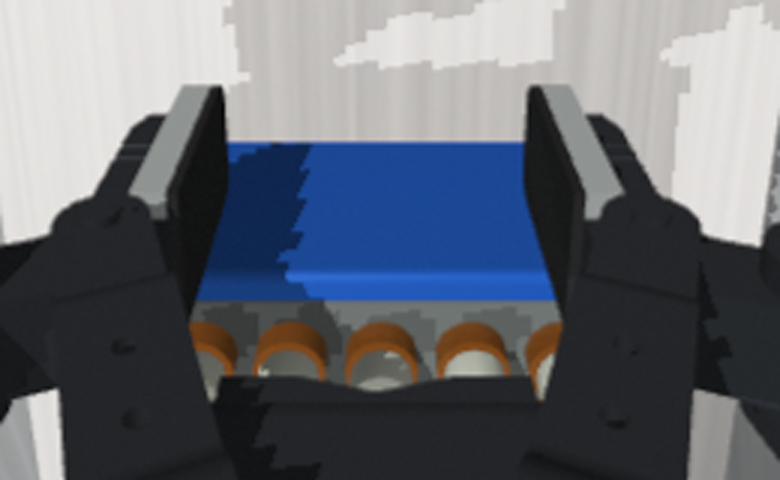

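Square, centred and not slipping. The front left corner is at (350,190), clear of the rail; I'll push into the lane.

```bash
python3 -m inch '[[-0.25,[0,-0.08,0],0],[-0.25,[0,-0.08,0],0],[-0.25,[0,-0.08,0],0],[-0.25,[0,-0.08,0],0],[-0.25,[0,-0.08,0],0],[-0.25,[0,-0.08,0],0],[-0.25,[0,-0.08,0],0],[-0.25,[0,-0.08,0],0]]' | head -1
python3 goal.py
python3 -m inch '[[-0.25,[0,-0.08,0],0],[-0.25,[0,-0.08,0],0],[-0.25,[0,-0.08,0],0],[-0.25,[0,-0.08,0],0],[-0.25,[0,-0.08,0],0],[-0.25,[0,-0.08,0],0],[-0.25,[0,-0.08,0],0],[-0.25,[0,-0.08,0],0]]' | head -1
python3 goal.py
python3 - <<'E'
from h import *; import cv2
im=optics.get_image('top')[:,:,::-1]
cv2.imwrite('pics/m_t2.png',cv2.resize(im[155:275,345:465],None,fx=6,fy=5,interpolation=cv2.INTER_CUBIC))
im=optics.get_image('wrist')[:,:,::-1]; cv2.imwrite('pics/m_w.png',im)
E
```

```text
time_s: 19.1
t 19.1 bay tcp mm [-169.8   -1.2  200.2] tipz 26.8 toolz-vs-bay-y 0.0 F [ 0.96  1.64 -0.53] F_bay [-1.78  0.65 -0.53] w 0.0536 q [ 8. 38. 83.  0. 59. 18.] tilt [ 1.e-04  0.e+00 -1.e+00]
time_s: 19.77
t 19.77 bay tcp mm [-150.6   -1.2  200.2] tipz 26.8 toolz-vs-bay-y 0.0 F [ 0.58  2.03 -0.2 ] F_bay [-2.11  0.21 -0.2 ] w 0.0535 q [ 6. 37. 85. -0. 58. 16.] tilt [ 1.e-04 -0.e+00 -1.e+00]
```

View pics/m_t2.png

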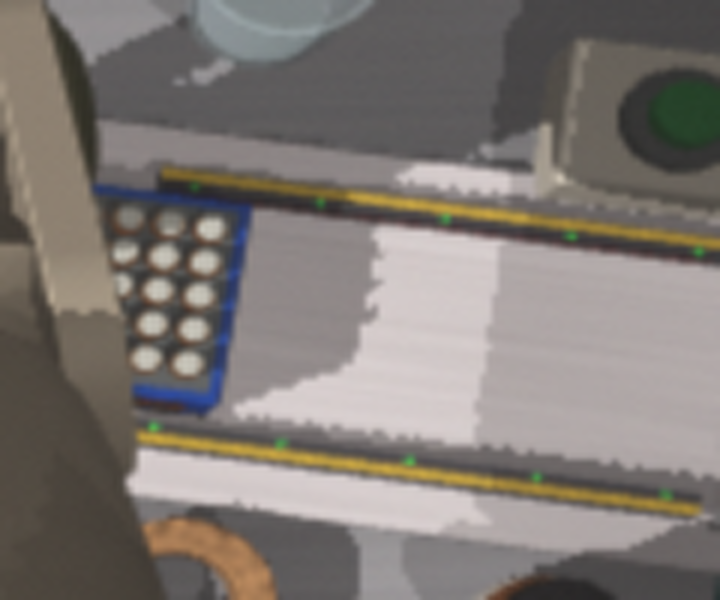

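View pics/m_w.png

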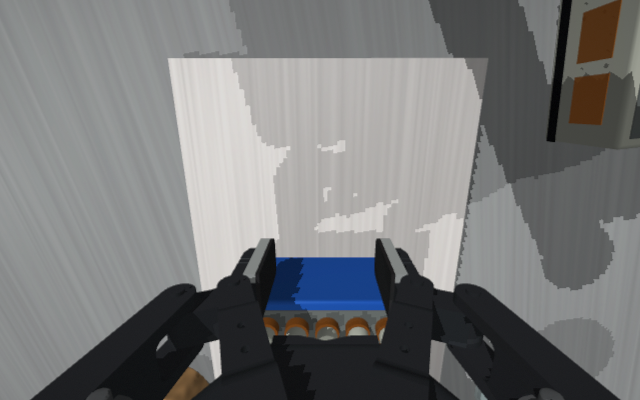

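```bash
python3 - <<'E'
from h import *
p=optics.camera_params('top'); v=np.load('bay.npy')
c=lambda u,w:((u+.5)/6-.5+345,(w+.5)/5-.5+155)
for n,u,w,z in (('FL top',250,205,56),('FR top',216,396,56),('FR bot',213,413,12),('railR outer start approx',140,444,26),('railR outer end',698,517,26),('railL outer st',160,167,26)):
    print(n,(inv(v,unproj(p,[c(u,w)],z/1e3))*1e3).round(1))
p=optics.camera_params('wrist')
print((inv(v,unproj(p,[(169,58),(487,57.5),(205,320)],.012))*1e3).round(1))
E
```

```text
FL top [[-14.7  41.4  56. ]]
FR top [[-15.5 -39.7  56. ]]
FR bot [[-11.4 -41.2  12. ]]
railR outer start approx [[-36.2 -60.   26. ]]
railR outer end [[159.6 -59.7  26. ]]
railL outer st [[-45.9  59.2  26. ]]
[[-249.6  -76.5   12. ]
 [-249.7   81.4   12. ]
 [ -92.7  -77.9   12. ]]
```

```bash
python3 -m inch '[[-0.25,[0,-0.08,0],0],[-0.25,[0,-0.08,0],0],[-0.25,[0,-0.08,0],0],[-0.25,[0,-0.08,0],0],[-0.25,[0,-0.08,0],0],[-0.25,[0,-0.08,0],0],[-0.25,[0,-0.08,0],0],[-0.25,[0,-0.08,0],0]]' | head -1
python3 goal.py
python3 -m inch '[[-0.25,[0,-0.08,0],0],[-0.25,[0,-0.08,0],0],[-0.25,[0,-0.08,0],0],[-0.25,[0,-0.08,0],0],[-0.25,[0,-0.08,0],0],[-0.25,[0,-0.08,0],0],[-0.25,[0,-0.08,0],0],[-0.25,[0,-0.08,0],0]]' | head -1
python3 goal.py
python3 -m inch '[[-0.25,[0,-0.08,0],0],[-0.25,[0,-0.08,0],0],[-0.25,[0,-0.08,0],0],[-0.25,[0,-0.08,0],0],[-0.25,[0,-0.08,0],0],[-0.25,[0,-0.08,0],0],[-0.25,[0,-0.08,0],0],[-0.25,[0,-0.08,0],0]]' | head -1
python3 goal.py
python3 - <<'E'
from h import *; import cv2
im=optics.get_image('top')[:,:,::-1]
cv2.imwrite('pics/n_t2.png',cv2.resize(im[155:275,365:485],None,fx=6,fy=5,interpolation=cv2.INTER_CUBIC))
im=optics.get_image('wrist')[:,:,::-1]; cv2.imwrite('pics/n_w.png',im)
E
```

```text
time_s: 20.53
t 20.53 bay tcp mm [-131.4   -1.3  200.1] tipz 26.7 toolz-vs-bay-y -0.0 F [-0.07  0.94  0.19] F_bay [-0.91 -0.24  0.19] w 0.0534 q [ 4. 37. 86. -0. 57. 15.] tilt [-0. -0. -1.]
time_s: 21.2
t 21.2 bay tcp mm [-112.2   -1.2  200.1] tipz 26.7 toolz-vs-bay-y -0.0 F [-0.01  0.83 -0.83] F_bay [-0.82 -0.16 -0.83] w 0.0532 q [ 2. 36. 88.  0. 56. 13.] tilt [ 0.  0. -1.]
time_s: 21.87
t 21.87 bay tcp mm [-93.   -1.3 200.1] tipz 26.7 toolz-vs-bay-y -0.0 F [-0.03  1.77 -0.29] F_bay [-1.73 -0.34 -0.29] w 0.0533 q [ 0. 36. 89.  0. 56. 11.] tilt [-1.e-04  0.e+00 -1.e+00]
```

View pics/n_t2.png

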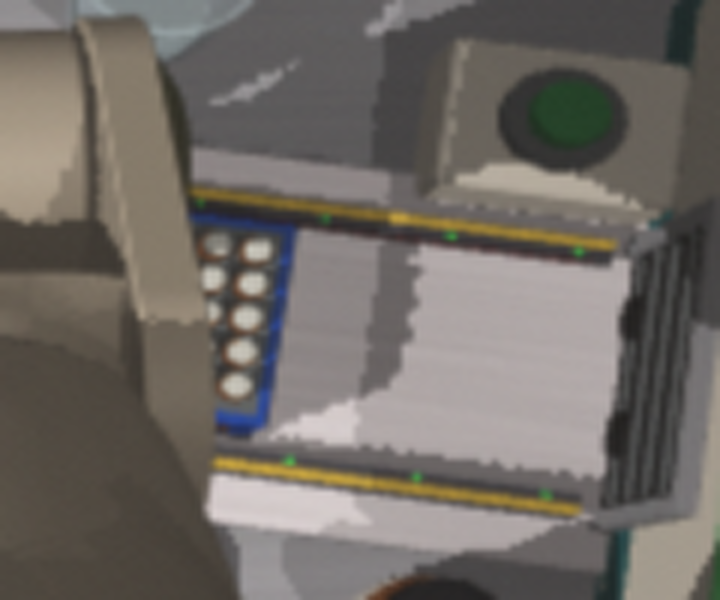

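View pics/n_w.png

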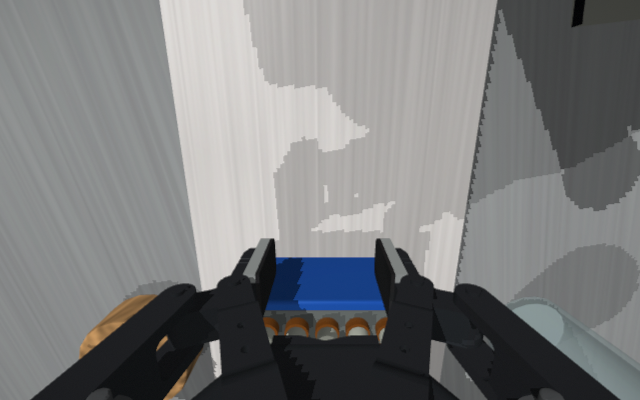

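```bash
python3 - <<'E'
from h import *
p=optics.camera_params('top'); v=np.load('bay.npy')
c=lambda u,w:((u+.5)/6-.5+365,(w+.5)/5-.5+155)
for n,u,w,z in (('FL top',296,229,56),('FR top',265,422,56),('FR bot',258,436,12)):
    print(n,(inv(v,unproj(p,[c(u,w)],z/1e3))*1e3).round(1))
E
```

```text
FL top [[43.2 40.3 56. ]]
FR top [[ 42.8 -41.2  56. ]]
FR bot [[ 47.7 -41.8  12. ]]
```

```bash
python3 -m inch '[[-0.25,[0,-0.08,0],0],[-0.25,[0,-0.08,0],0],[-0.25,[0,-0.08,0],0],[-0.25,[0,-0.08,0],0],[-0.25,[0,-0.08,0],0],[-0.25,[0,-0.08,0],0],[-0.25,[0,-0.08,0],0],[-0.25,[0,-0.08,0],0]]' | head -1
python3 -m inch '[[-0.25,[0,-0.08,0],0],[-0.25,[0,-0.08,0],0],[-0.25,[0,-0.08,0],0],[-0.25,[0,-0.08,0],0],[-0.25,[0,-0.08,0],0],[-0.25,[0,-0.08,0],0],[-0.25,[0,-0.08,0],0],[-0.25,[0,-0.08,0],0]]' | head -1
python3 goal.py
python3 -m inch '[[-0.25,[0,-0.08,0],0],[-0.25,[0,-0.08,0],0],[-0.25,[0,-0.08,0],0],[-0.25,[0,-0.08,0],0],[-0.25,[0,-0.08,0],0],[-0.25,[0,-0.08,0],0],[-0.25,[0,-0.08,0],0],[-0.25,[0,-0.08,0],0]]' | head -1
python3 goal.py 27 -0.5 26
python3 - <<'E'
from h import *; import cv2
im=optics.get_image('top')[:,:,::-1]
cv2.imwrite('pics/o_t2.png',cv2.resize(im[155:275,375:495],None,fx=6,fy=5,interpolation=cv2.INTER_CUBIC))
im=optics.get_image('wrist')[:,:,::-1]; cv2.imwrite('pics/o_w.png',im)
im=optics.get_image('scene')[:,:,::-1]; cv2.imwrite('pics/o_s.png',im)
E
```

```text
time_s: 22.63
time_s: 23.3
t 23.3 bay tcp mm [-54.6  -1.2 200.2] tipz 26.8 toolz-vs-bay-y -0.0 F [0.4  1.77 0.91] F_bay [-1.82  0.08  0.91] w 0.0531 q [-4. 35. 91.  0. 54.  7.] tilt [ 1.e-04  0.e+00 -1.e+00]
time_s: 23.97
t 23.97 bay tcp mm [-35.4  -1.2 200.1] tipz 26.7 toolz-vs-bay-y 0.0 F [0.18 2.46 1.32] F_bay [-2.46 -0.27  1.32] w 0.0535 q [-6. 34. 92. -0. 54.  5.] tilt [ 0. -0. -1.]
units xyz [ 0.024 -2.081  0.024]
```

View pics/o_t2.png

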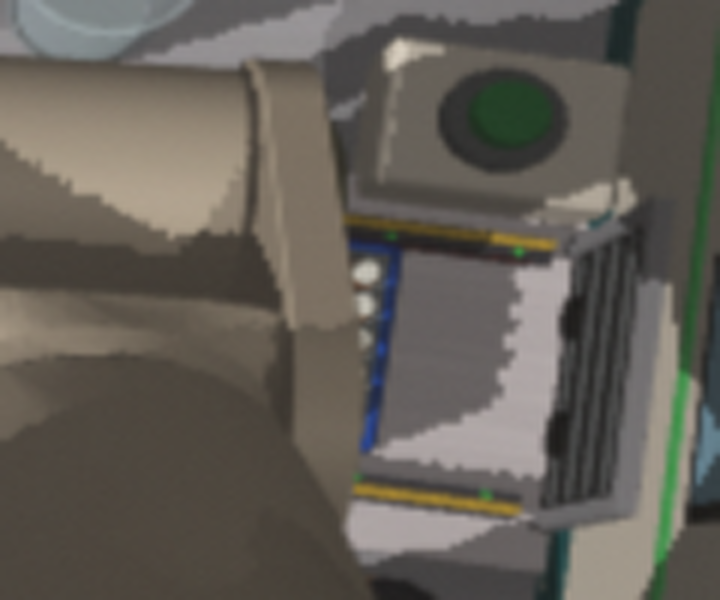

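View pics/o_s.png

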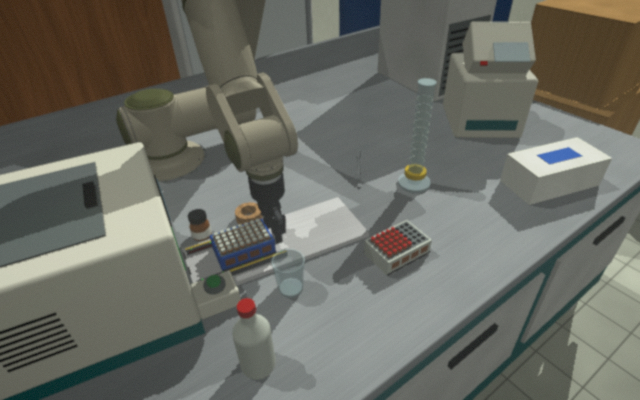

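View pics/o_w.png

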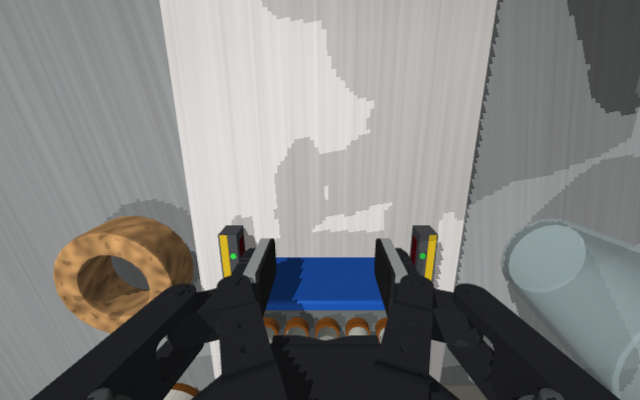

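```bash
python3 - <<'E'
from h import *
p=optics.camera_params('top'); v=np.load('bay.npy')
c=lambda u,w:((u+.5)/6-.5+375,(w+.5)/5-.5+155)
for n,u,w in (('yoke',358,420),('yoke',320,90),('low',358,550)):
  for z in (.25,.3,.35,.4): print(n,z,(inv(v,unproj(p,[c(u,w)],z))*1e3).round(1))
a,b=[inv(v,unproj(p,[c(*q)],.056))[0]*1e3 for q in ((370,452),(400,249))]; print(a,b)
E
```

```text
yoke 0.25 [[ 55.2 -59.5 250. ]]
yoke 0.3 [[ 45.2 -66.5 300. ]]
yoke 0.35 [[ 35.1 -73.5 350. ]]
yoke 0.4 [[ 25.1 -80.6 400. ]]
yoke 0.25 [[ 31.4  51.  250. ]]
yoke 0.3 [[ 22.8  37.4 300. ]]
yoke 0.35 [[ 14.1  23.8 350. ]]
yoke 0.4 [[  5.5  10.2 400. ]]
low 0.25 [[  60.2 -102.2  250. ]]
low 0.3 [[  49.9 -106.7  300. ]]
low 0.35 [[  39.6 -111.2  350. ]]
low 0.4 [[  29.2 -115.7  400. ]]
[ 99.61157247 -44.59762391  56.        ] [100.00831504  40.71878821  56.        ]
```

```bash
python3 -m inch '[[-0.25,[0,-0.08,0.01],0],[-0.25,[0,-0.08,0.01],0],[-0.25,[0,-0.08,0.01],0],[-0.25,[0,-0.08,0],0],[-0.25,[0,-0.08,0],0],[-0.25,[0,-0.08,0],0],[-0.25,[0,-0.08,0],0],[-0.25,[0,-0.08,0],0]]' | head -1
python3 -m inch '[[-0.25,[0,-0.08,0],0],[-0.25,[0,-0.08,0],0],[-0.25,[0,-0.08,0],0],[-0.25,[0,-0.08,0],0],[-0.25,[0,-0.08,0],0],[-0.25,[0,-0.08,0],0],[-0.25,[0,-0.06,0],0],[-0.25,[0,-0.04,0],0]]' | head -1
python3 goal.py 27 -0.5 26
python3 - <<'E'
from h import *; import cv2
im=optics.get_image('top')[:,:,::-1]
cv2.imwrite('pics/p_t2.png',cv2.resize(im[155:275,375:495],None,fx=6,fy=5,interpolation=cv2.INTER_CUBIC))
im=optics.get_image('wrist')[:,:,::-1]; cv2.imwrite('pics/p_w.png',im)
E
```

```text
time_s: 24.78
time_s: 25.45
t 25.45 bay tcp mm [  1.2  -0.3 200.1] tipz 26.7 toolz-vs-bay-y -0.01 F [-0.25  0.33 -0.57] F_bay [-0.28 -0.3  -0.57] w 0.0533 q [-10.  34.  94.   0.  53.   1.] tilt [ 0.  0. -1.]
units xyz [ 0.025 -0.861 -0.005]
```

View pics/p_t2.png

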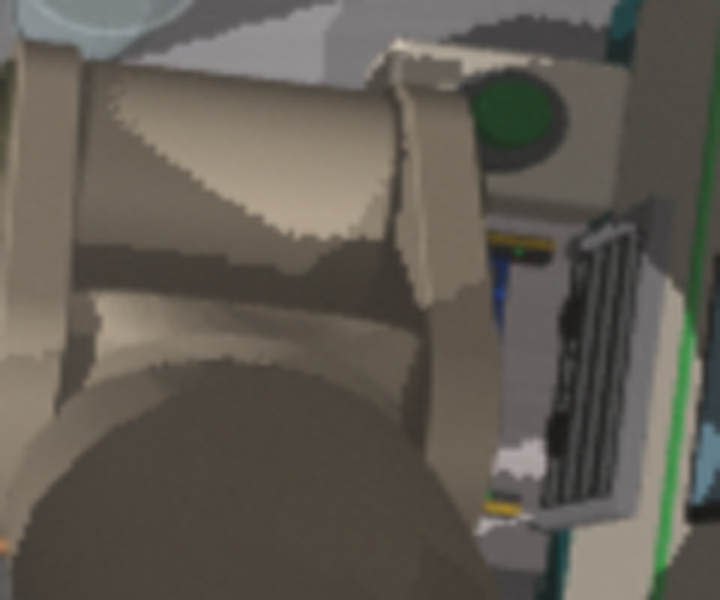

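View pics/p_w.png

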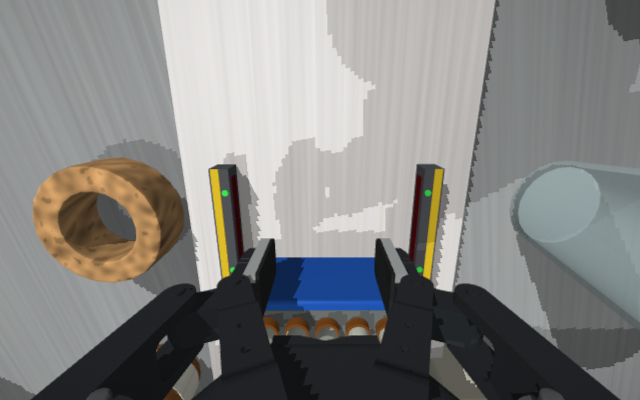

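```bash
python3 -m inch '[[-0.25,[0,-0.06,0],0],[-0.25,[0,-0.06,0],0],[-0.25,[0,-0.06,0],0],[-0.25,[0,-0.06,0],0],[-0.25,[0,-0.06,0],0],[-0.25,[0,-0.06,0],0],[-0.25,[0,-0.06,0],0],[-0.25,[0,-0.06,0],0]]' | head -1
python3 goal.py 27 -0.5 26
python3 -m inch '[[-0.25,[0,-0.04,0],0],[-0.25,[0,-0.04,0],0],[-0.25,[0,-0.03,0],0],[-0.25,[0,-0.03,0],0],[-0.25,[0,-0.02,0],0],[-0.25,[0,-0.02,0],0],[-0.25,[0,-0.02,0],0],[-0.25,[0,-0.02,0],0]]' | head -1
python3 goal.py 27 -0.5 26
```

```text
time_s: 26.22
t 26.22 bay tcp mm [ 15.5  -0.3 200.2] tipz 26.8 toolz-vs-bay-y -0.0 F [0.45 2.38 1.07] F_bay [-2.42  0.01  1.07] w 0.0537 q [-11.  33.  94.   0.  53.  -1.] tilt [ 1.e-04  1.e-04 -1.e+00]
units xyz [ 0.025 -0.383 -0.005]
time_s: 26.88
t 26.88 bay tcp mm [ 22.   -0.3 200.1] tipz 26.7 toolz-vs-bay-y 0.01 F [0.36 2.72 1.99] F_bay [-2.74 -0.14  1.99] w 0.0536 q [-12.  33.  94.   0.  52.  -2.] tilt [-0.  0. -1.]
units xyz [ 0.024 -0.168 -0.005]
```

```bash
python3 -m inch '[[-0.25,[0,-0.02,0],0],[-0.25,[0,-0.02,0],0],[-0.25,[0,-0.02,0],0],[-0.25,[0,-0.02,0],0],[-0.25,[0,-0.02,0],0],[-0.25,[0,-0.01,0],0],[-0.25,[0,-0.01,0],0],[-0.25,[0,-0.01,0],0]]' | head -1
python3 goal.py 27 -0.5 26
python3 - <<'E'
from h import *; import cv2
im=optics.get_image('scene')[:,:,::-1]; cv2.imwrite('pics/q_s.png',cv2.resize(im[190:310,150:310],None,fx=5,fy=5,interpolation=cv2.INTER_CUBIC))
E
```

```text
time_s: 27.55
t 27.55 bay tcp mm [ 25.9  -0.3 200.1] tipz 26.7 toolz-vs-bay-y -0.0 F [-0.45  2.95  3.05] F_bay [-2.82 -0.97  3.05] w 0.0534 q [-13.  33.  94.   0.  52.  -2.] tilt [ 0.  0. -1.]
units xyz [ 0.025 -0.037 -0.006]
```

View pics/q_s.png

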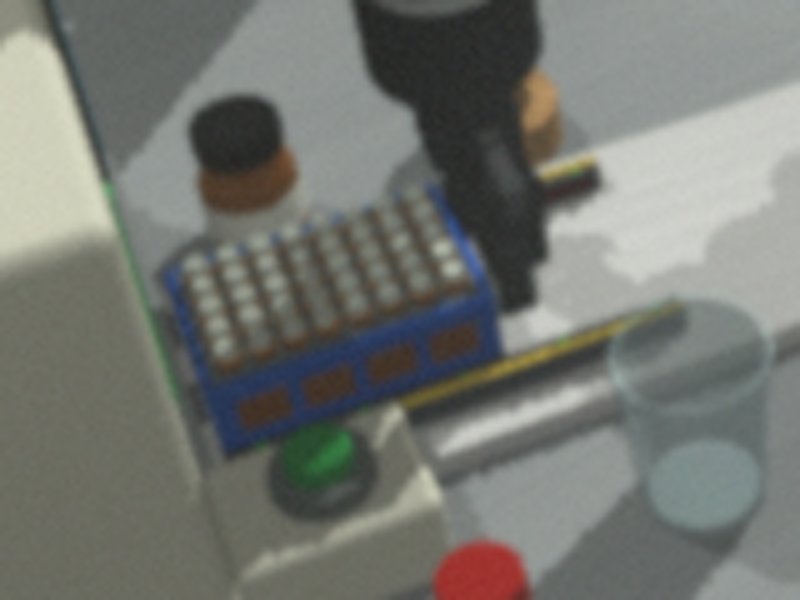

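```bash
python3 -m inch '[[-0.25,[0,-0.01,0],0],[-0.25,[0,-0.01,0],0],[-0.25,[0,-0.01,0],0],[-0.25,[0,-0.01,0],0],[-0.25,[0,-0.01,0],0],[-0.25,[0,-0.01,0],0],[-0.25,[0,-0.01,0],0],[-0.25,[0,-0.01,0],0]]' | head -1
python3 goal.py 27 -0.5 26
python3 - <<'E'
from h import *; import cv2
im=optics.get_image('top')[:,:,::-1]
cv2.imwrite('pics/r_t2.png',cv2.resize(im[165:275,415:495],None,fx=7,fy=5.4,interpolation=cv2.INTER_CUBIC))
E
```

```text
time_s: 28.27
t 28.27 bay tcp mm [ 27.9  -0.4 200.1] tipz 26.7 toolz-vs-bay-y -0.01 F [2.28 7.14 1.69] F_bay [-7.44  0.96  1.69] w 0.0532 q [-13.  33.  95.   0.  52.  -2.] tilt [ 2.e-04  9.e-04 -1.e+00]
units xyz [ 0.024  0.031 -0.004]
```

View pics/r_t2.png

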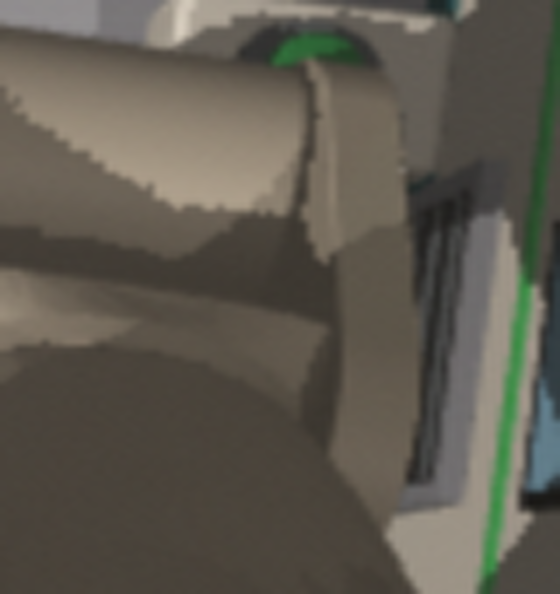

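```bash
python3 -m inch '[[-0.25,[0,-0.01,0],0],[-0.25,[0,-0.01,0],0],[-0.25,[0,-0.01,0],0],[-0.25,[0,0,0],0],[-0.25,[0,0,0],0],[-0.25,[0,0,0],0],[-0.25,[0,0,0],0],[-0.25,[0,0,0],0]]' | head -1
python3 goal.py 27 -0.5 26; python3 -c "
from rig import env; print(env.observe()['wrist_torque'])"
python3 - <<'E'
from h import *; import cv2
im=optics.get_image('wrist')[:,:,::-1]; cv2.imwrite('pics/s_w.png',cv2.resize(im[210:370,200:460],None,fx=3,fy=3,interpolation=cv2.INTER_CUBIC))
E
```

```text
time_s: 28.98
t 28.98 bay tcp mm [ 28.2  -0.4 200.2] tipz 26.8 toolz-vs-bay-y -0.0 F [ 2.59 10.9   1.73] F_bay [-11.19   0.59   1.73] w 0.053 q [-13.  33.  95.   0.  52.  -3.] tilt [ 6.0e-04  2.1e-03 -1.0e+00]
units xyz [ 0.025  0.039 -0.002]
[ 1.74053579 -0.42247487  0.10452635]
```

View pics/s_w.png

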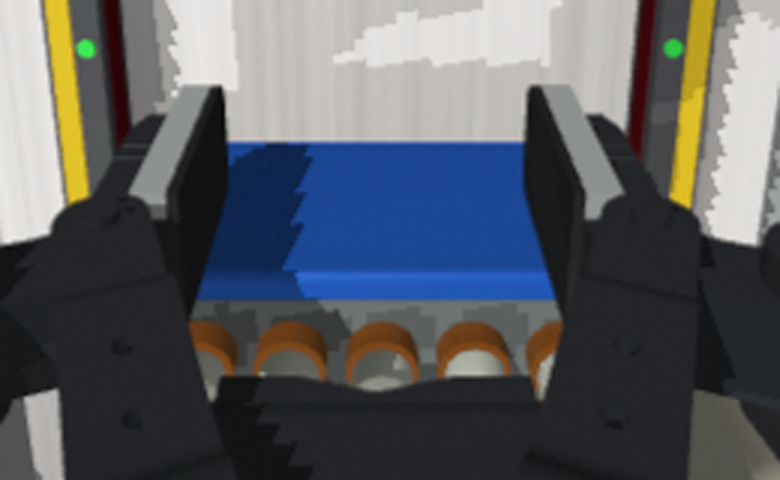

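```bash
python3 -m inch '[[-0.25,[0,0.03,0],0],[-0.25,[0,0.05,0],0],[-0.25,[0,0.3,0],0],[-0.25,[0,0.5,0],0],[-0.25,[0,0.5,0],0],[-0.25,[-1,0,0],0],[-0.25,[-1,0,0],0],[-0.25,[-1,0,0],0]]' | head -1
python3 -m inch '[[-0.25,[-1,0,0],0],[-0.25,[0,1,0],0],[-0.25,[0,1,0],0],[-0.25,[0,1,0],0],[-0.25,[0,0,0],0],[-0.25,[0,0,0],0],[-0.25,[0,0,0],0],[-0.25,[0,0,0],0]]' | head -1
python3 goal.py
python3 - <<'E'
from h import *; import cv2
im=optics.get_image('top')[:,:,::-1]
cv2.imwrite('pics/t_t2.png',cv2.resize(im[155:275,375:495],None,fx=6,fy=5,interpolation=cv2.INTER_CUBIC))
im=optics.get_image('scene')[:,:,::-1]; cv2.imwrite('pics/t_s.png',cv2.resize(im[190:310,150:310],None,fx=5,fy=5,interpolation=cv2.INTER_CUBIC))
im=optics.get_image('wrist')[:,:,::-1]; cv2.imwrite('pics/t_w.png',im)
np.save('t_wrist.npy',optics.camera_params('wrist'),allow_pickle=True)
E
```

```text
time_s: 29.7
time_s: 30.37
t 30.37 bay tcp mm [-1.016e+02 -3.000e-01  3.200e+02] tipz 146.6 toolz-vs-bay-y -0.05 F [ 0.26  0.36 -0.15] F_bay [-0.4   0.19 -0.15] w 0.0533 q [ 1. 27. 80. -0. 72. 12.] tilt [-5.e-04 -4.e-04 -1.e+00]
```

View pics/t_t2.png

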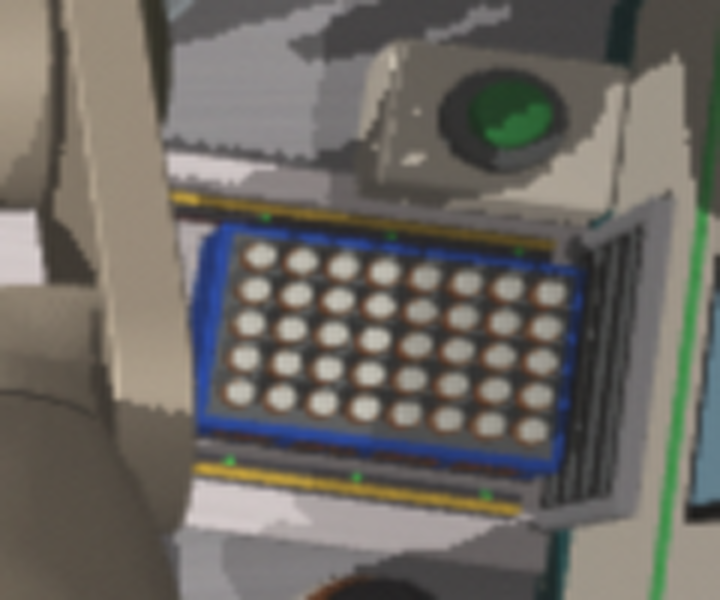

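View pics/t_s.png

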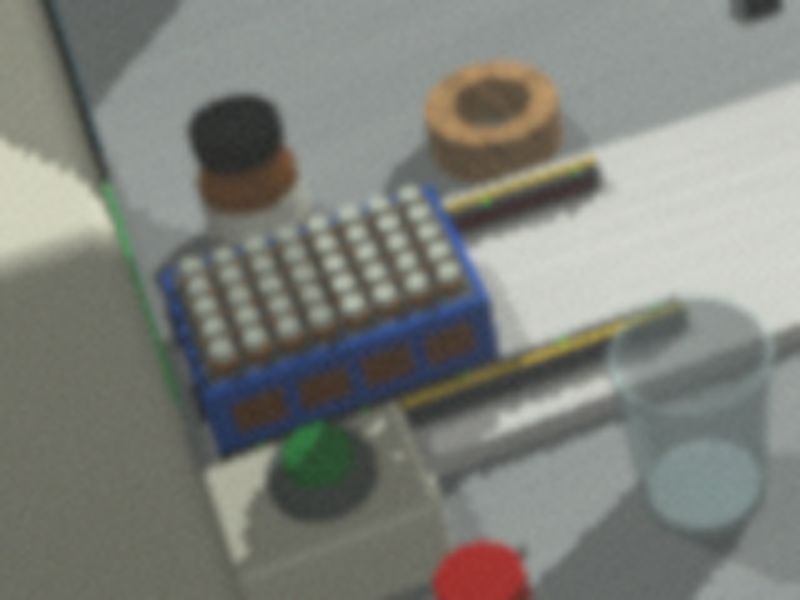

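View pics/t_w.png

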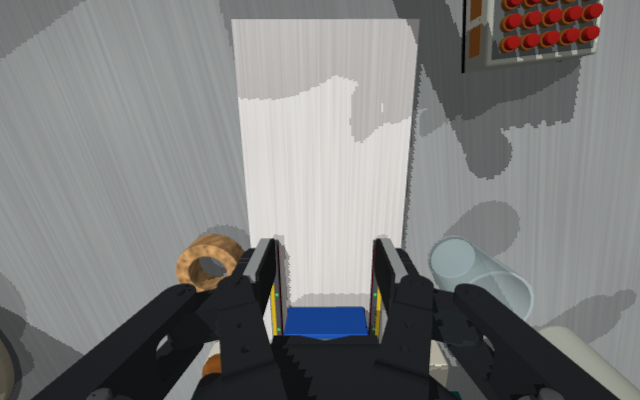

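```bash
python3 - <<'E'
from h import *
p=optics.camera_params('top'); v=np.load('bay.npy')
c=lambda u,w:((u+.5)/6-.5+375,(w+.5)/5-.5+155)
for n,u,w,z in (('FL top',583,266,56),('FR top',556,460,56),('BL top',229,222,56),('BL bot',212,230,12),('BR top',205,418,56),('buffer L (earlier)',575,315,36),('buf R',558,432,36),('key',510,108,52),('key',510,108,56)):
    print(n,(inv(v,unproj(p,[c(u,w)],z/1e3))*1e3).round(1))
E
```

```text
FL top [[162.8  43.4  56. ]]
FR top [[162.1 -37.9  56. ]]
BL top [[40.5 42.8 56. ]]
BL bot [[41.4 47.7 12. ]]
BR top [[ 42.6 -39.6  56. ]]
buffer L (earlier) [[167.5  26.5  36. ]]
buf R [[166.9 -23.5  36. ]]
key [[131.8 107.4  52. ]]
key [[130.8 106.3  56. ]]
```

```bash
python3 - <<'E'
from h import *; import cv2
v=np.load('bay.npy'); pt=optics.camera_params('top'); ps=optics.camera_params('scene')
def cen(f,box):
    im=cv2.imread(f).astype(int); x0,y0,x1,y1=box; g=im[y0:y1,x0:x1]; m=(g[...,1]>g[...,0]+30)&(g[...,1]>g[...,2]+30)
    ys,xs=np.nonzero(m); return np.array([xs.mean()+x0,ys.mean()+y0]),m.sum(),xs.ptp() if 0 else np.ptp(xs),np.ptp(ys)
a=cen('pics/a_top.png',(445,165,475,195)); b=cen('pics/a_scene.png',(195,268,235,296)); print(a,b)
f=lambda P:np.r_[(proj(pt,[P])-a[0])[0],(proj(ps,[P])-b[0])[0]]
r=least_squares(f,[.6,-.12,.05]); print(r.x,r.fun,inv(v,[r.x])*1e3)
for z in (.05,.055,.06): print(z,inv(v,unproj(pt,[a[0]],z))*1e3,inv(v,unproj(ps,[b[0]],z))*1e3)
E
```

```text
(array([459.4296875, 177.46875  ]), np.int64(128), np.int64(13), np.int64(11)) (array([213.11111111, 279.62962963]), np.int64(108), np.int64(17), np.int64(9))
[ 0.60336136 -0.11671003  0.06392619] [ 0.44865871  0.17318591  0.46451378 -0.01222832] [[129.90696923 101.1197443   63.92618908]]
0.05 [[132.23842448 105.12447705  50.        ]] [[129.79723336  87.30952335  50.        ]]
0.055 [[131.05876144 103.76670481  55.        ]] [[130.13858195  92.12130158  55.        ]]
0.06 [[129.87909839 102.40893257  60.        ]] [[130.47993053  96.93307981  60.        ]]
```

```bash
python3 - <<'E'
from h import *; import cv2
v=np.load('bay.npy'); ps=optics.camera_params('scene')
for z in (.0+.033,.2,.25,.28,.3,.32,.35): print(z,proj(ps,tf(v,[[-.0354,-.0012,z],[-.0354+.05,-.0012,z]])).round(0).tolist())
im=cv2.imread('pics/o_s.png'); cv2.imwrite('pics/o_s2.png',cv2.resize(im[70:260,190:320],None,fx=4,fy=3.1,interpolation=cv2.INTER_CUBIC))
E
```

```text
0.033 [[273.0, 234.0], [253.0, 241.0]]
0.2 [[266.0, 176.0], [243.0, 182.0]]
0.25 [[263.0, 156.0], [239.0, 162.0]]
0.28 [[261.0, 143.0], [237.0, 149.0]]
0.3 [[260.0, 134.0], [236.0, 140.0]]
0.32 [[259.0, 125.0], [234.0, 131.0]]
0.35 [[257.0, 111.0], [231.0, 117.0]]
```

View pics/o_s2.png

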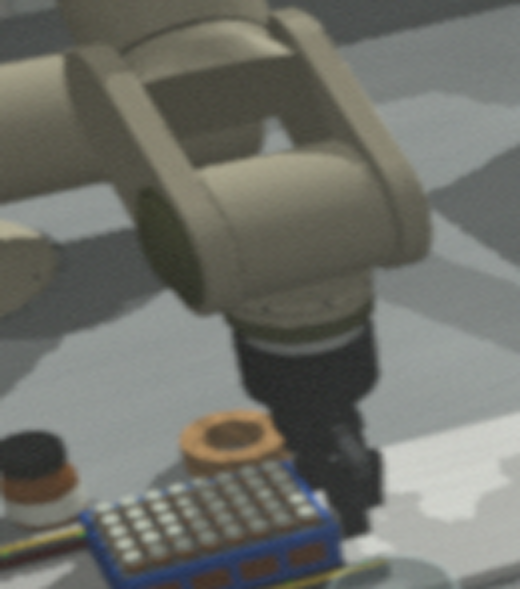

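```bash
python3 -m inch '[[-0.8,[0,0,0],-1],[-0.8,[0,0,0],-1],[-0.8,[0,0,0],-1],[-0.8,[0,0,0],-1],[-0.8,[0,0,0],-1],[-0.8,[0,0,0],-1],[-0.8,[0,0,0],-1],[-0.8,[0,0,0],-1]]' | head -1
python3 -m inch '[[-0.8,[0,0,0],-1],[-0.8,[0,0,0],-1],[-0.8,[0,0,0],-1],[-0.8,[0,0,0],-1],[-0.8,[0,0,0],-1],[-0.8,[0,0,0],-1],[-0.8,[0,0,0],-1],[-0.8,[0,0,0],-1]]' | head -1
python3 -m inch '[[-0.8,[0,0,0],-1],[-0.8,[0,0,0],-1],[-0.8,[0,0,0],0],[-0.8,[0,0,0],0],[-0.8,[0,0,0],0],[-0.8,[0,0,0],0],[-0.8,[0,0,0],0],[-0.8,[0,0,0],0]]' | head -1
python3 goal.py 81.5 102.5 130 90
```

```text
time_s: 31.18
time_s: 31.85
time_s: 32.52
t 32.52 bay tcp mm [-102.2   -0.4  320.1] tipz 146.7 toolz-vs-bay-y 89.96 F [-0.29  0.41  0.09] F_bay [-0.35 -0.36  0.09] w 0.0769 q [  1.  27.  80.  -0.  72. -78.] tilt [-0. -0. -1.]
units xyz [ 0.558 -3.433 -6.122]
yaw units -0.009
```

```bash
python3 -m inch '[[-0.8,[0,-0.49,-0.87],0],[-0.8,[0,-0.49,-0.87],0],[-0.8,[0,-0.49,-0.87],0],[-0.8,[0,-0.49,-0.87],0],[-0.8,[0,-0.49,-0.88],0],[-0.8,[0,-0.49,-0.88],0],[-0.8,[0,-0.49,-0.88],0],[-0.8,[0,0,0],0]]' | head -1
python3 -m inch '[[-0.8,[0.5,0,0],0],[-0.8,[0.5,0,0],0],[-0.8,[0.5,0,0],0],[-0.8,[0.3,0,0],0],[-0.8,[0,0,0],0],[-0.8,[0,0,0],0],[-0.8,[0,0,0],0],[-0.8,[0,0,0],0]]' | head -1
python3 goal.py 81.5 102.5 60 90
python3 - <<'E'
from h import *; import cv2
im=optics.get_image('top')[:,:,::-1]; cv2.imwrite('pics/u_t.png',im)
im=optics.get_image('scene')[:,:,::-1]; cv2.imwrite('pics/u_s.png',cv2.resize(im[110:320,130:330],None,fx=4,fy=2.8,interpolation=cv2.INTER_CUBIC))
im=optics.get_image('wrist')[:,:,::-1]; cv2.imwrite('pics/u_w.png',im)
E
```

```text
time_s: 33.18
time_s: 33.85
t 33.85 bay tcp mm [ 81.2 102.7 267.2] tipz 93.8 toolz-vs-bay-y 90.01 F [-0.7  -0.42  0.34] F_bay [ 0.54 -0.61  0.34] w 0.0766 q [-17.  35.  74.   0.  70. -97.] tilt [ 1.7e-03 -5.0e-04 -1.0e+00]
units xyz [ 1.125  0.008 -0.009]
yaw units 0.001
```

View pics/u_t.png

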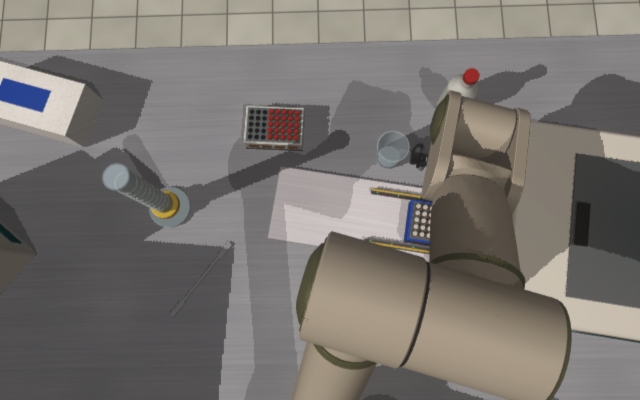

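View pics/u_s.png

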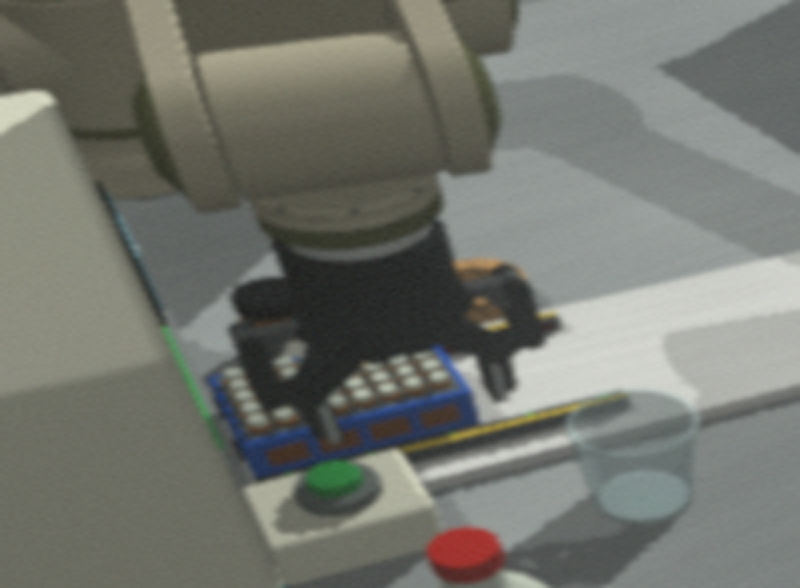

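View pics/u_w.png

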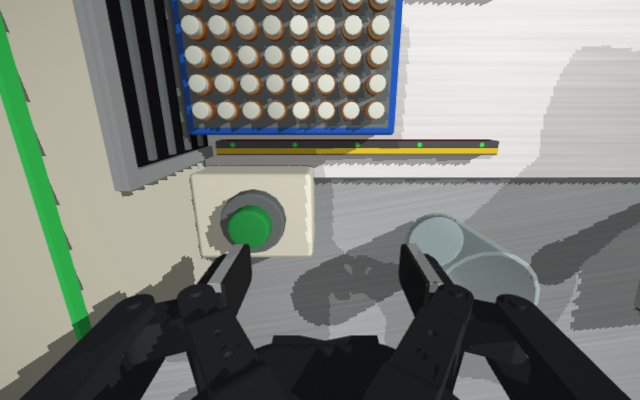

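```bash
python3 - <<'E'
from h import *
v=np.load('bay.npy'); p=optics.camera_params('wrist')
for z in (.045,.055,.06): print(z,(inv(v,unproj(p,[(250,228),(191.5,166),(314,169),(313,256),(197,255)],z))*1e3).round(1).tolist())
print((inv(v,unproj(p,[(217,154.5),(498,154)],.026))*1e3).round(1).tolist(),'rail outer exp (160,60),(-45,60)')
print((inv(v,unproj(p,[(190,133),(393,134),(400,0)],.056))*1e3).round(1).tolist(), 'rack left top edge')
for z in (.09,.1,.11): print(z,proj(p,tf(v,[[.0812+.0385,.0917,z],[.0812+.053,.0917,z],[.0812-.0385,.0917,z]])).round(0).tolist())
E
```

```text
0.045 [[134.5, 112.0, 45.0], [170.3, 67.0, 45.0], [88.2, 69.0, 45.0], [89.6, 134.3, 45.0], [175.3, 133.5, 45.0]]
0.055 [[131.7, 107.7, 55.0], [165.6, 65.1, 55.0], [87.8, 67.0, 55.0], [89.2, 128.9, 55.0], [170.3, 128.1, 55.0]]
0.06 [[130.3, 105.5, 60.0], [163.3, 64.1, 60.0], [87.6, 66.0, 60.0], [88.9, 126.1, 60.0], [167.8, 125.4, 60.0]]
[[159.5, 62.1, 26.0], [-45.2, 61.8, 26.0]] rail outer exp (160,60),(-45,60)
[[163.3, 44.5, 56.0], [39.2, 45.1, 56.0], [40.3, -25.8, 56.0]] rack left top edge
0.09 [[254.0, 226.0], [227.0, 226.0], [395.0, 226.0]]
0.1 [[249.0, 234.0], [221.0, 234.0], [399.0, 234.0]]
0.11 [[244.0, 243.0], [213.0, 243.0], [404.0, 243.0]]
```

```bash
python3 - <<'E'
from h import *
v=np.load('bay.npy'); p=optics.camera_params('top')
for z in (.26,.3,.34,.36): print(z,(inv(v,unproj(p,[(529,115),(524,190)],z))*1e3).round(0).tolist())
E
```

```text
0.26 [[188.0, 176.0, 260.0], [191.0, 43.0, 260.0]]
0.3 [[173.0, 159.0, 300.0], [176.0, 33.0, 300.0]]
0.34 [[159.0, 142.0, 340.0], [161.0, 22.0, 340.0]]
0.36 [[152.0, 133.0, 360.0], [154.0, 17.0, 360.0]]
```

```bash
python3 -m inch '[[-0.8,[0.2,-0.05,0],0],[-0.8,[0.2,0,0],0],[-0.8,[0.2,0,0],0],[-0.8,[0.2,0,0],0],[-0.8,[0.2,0,0],0],[-0.8,[0.1,0,0],0],[-0.8,[0,0,0],0],[-0.8,[0,0,0],0]]' | head -1
python3 goal.py 81.5 102.5 43 90
python3 - <<'E'
from h import *; import cv2
im=optics.get_image('scene')[:,:,::-1]; cv2.imwrite('pics/v_s.png',cv2.resize(im[110:320,130:330],None,fx=4,fy=2.8,interpolation=cv2.INTER_CUBIC))
im=optics.get_image('wrist')[:,:,::-1]; cv2.imwrite('pics/v_w.png',cv2.resize(im[100:330,60:420],None,fx=2.2,fy=2.2))
im=optics.get_image('top')[:,:,::-1]; cv2.imwrite('pics/v_t.png',cv2.resize(im[70:270,380:600],None,fx=3,fy=3))
E
```

```text
time_s: 34.67
t 34.67 bay tcp mm [ 81.3 104.1 233. ] tipz 59.6 toolz-vs-bay-y 90.0 F [ 0.55 -0.65  0.69] F_bay [0.54 0.65 0.69] w 0.0768 q [-17.  38.  76.   0.  66. -97.] tilt [-2.e-04  1.e-04 -1.e+00]
units xyz [ 0.553  0.053 -0.006]
yaw units 0.0
```

View pics/v_s.png

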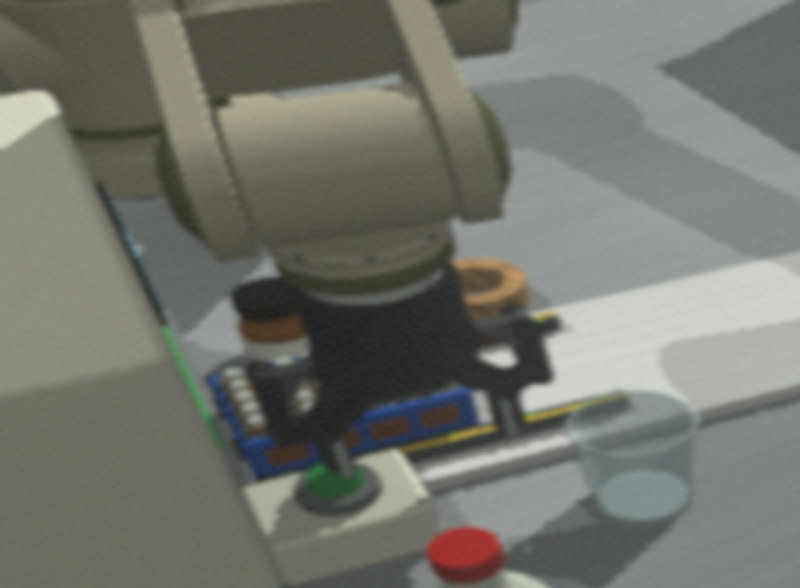

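View pics/v_w.png

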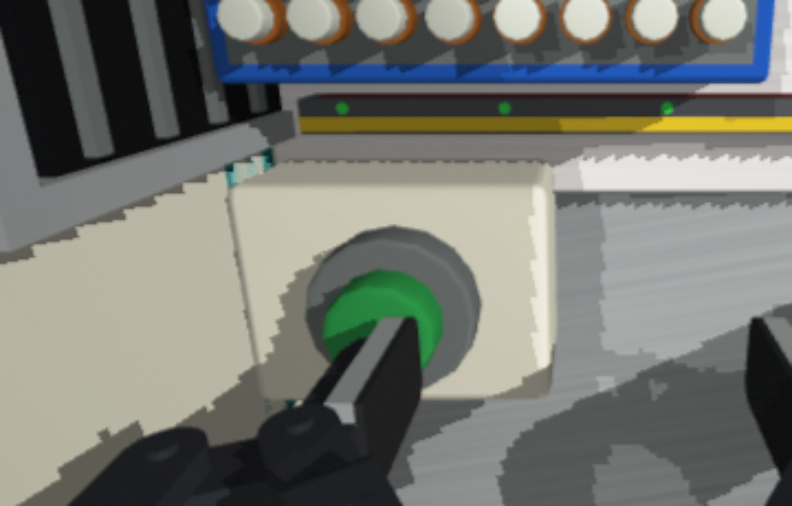

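View pics/v_t.png

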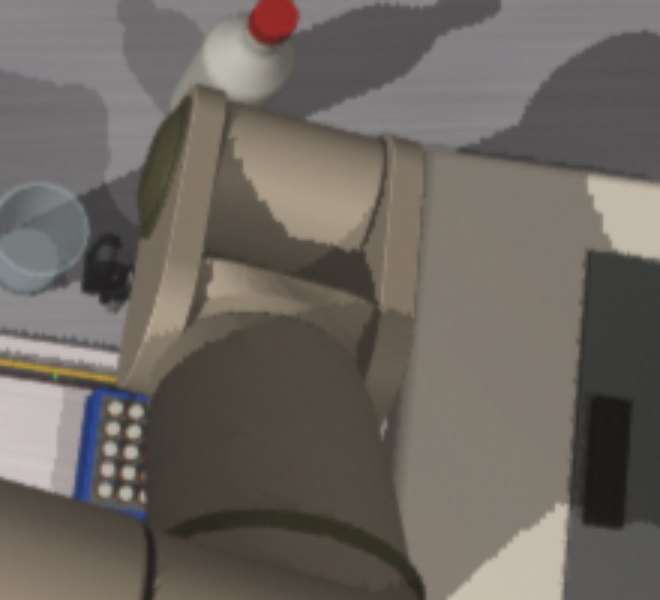

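```bash
python3 -m inch '[[-0.8,[0.1,0,0],0],[-0.8,[0.1,0,0],0],[-0.8,[0.08,0,0],0],[-0.8,[0.05,0,0],0],[-0.8,[0.05,0,0],0],[-0.8,[0.03,0,0],0],[-0.8,[0.02,0,0],0],[-0.8,[0,0,0],0]]' | head -1
python3 goal.py 81.5 102.5 43 90
```

```text
time_s: 35.48
t 35.48 bay tcp mm [ 81.2 104.1 223.9] tipz 50.5 toolz-vs-bay-y 90.02 F [-8.    2.21 27.08] F_bay [-0.74 -8.26 27.08] w 0.0771 q [-17.  38.  77.  -0.  65. -97.] tilt [ 0.0035 -0.0022 -1.    ]
units xyz [ 0.249  0.054 -0.011]
yaw units 0.003
```

```bash
python3 - <<'E'
from h import *; import cv2
s=env.observe(); print(s['wrist_torque'],s['ft_force'])
im=optics.get_image('scene')[:,:,::-1]; cv2.imwrite('pics/w_s.png',cv2.resize(im[180:310,170:330],None,fx=5,fy=4.5,interpolation=cv2.INTER_CUBIC))
im=optics.get_image('wrist')[:,:,::-1]; cv2.imwrite('pics/w_w.png',cv2.resize(im[100:330,60:420],None,fx=2.2,fy=2.2))
E
```

```text
[-0.61873341  1.51903496 -0.3175279 ] [-7.99551383  2.2130271  27.07721927]
```

View pics/w_s.png

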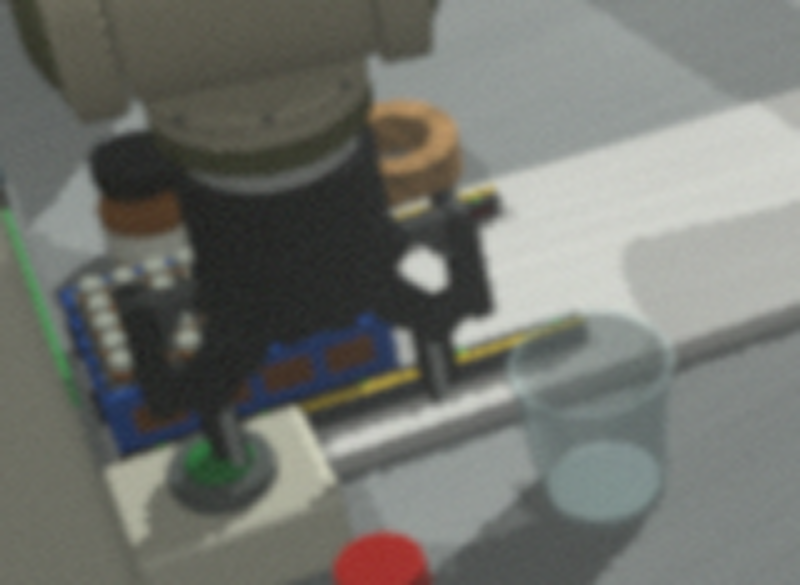

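View pics/w_w.png

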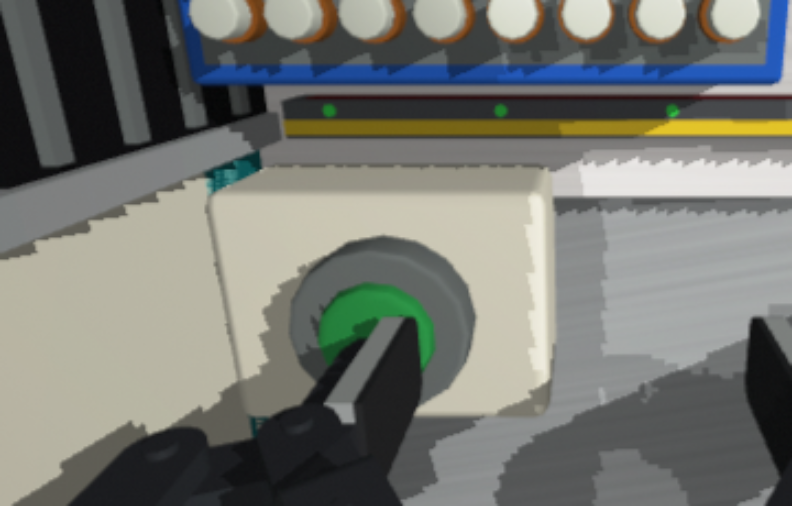

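```bash
python3 -m inch '[[-0.8,[-0.1,0,0],0],[-0.8,[0,0,0],0],[-0.8,[0,0,0],0],[-0.8,[0,0,0],0],[-0.8,[0,0,0],0],[-0.8,[0,0,0],0],[-0.8,[0,0,0],0],[-0.8,[0,0,0],0]]' 
python3 -m inch '[[-0.8,[-0.07,0,0],0],[-0.8,[0,0,0],0],[-0.8,[0,0,0],0],[-0.8,[0,0,0],0],[-0.8,[0,0,0],0],[-0.8,[0,0,0],0],[-0.8,[0,0,0],0],[-0.8,[0,0,0],0]]' 
python3 -m inch '[[-0.8,[-0.07,0,0],0],[-0.8,[0,0,0],0],[-0.8,[0,0,0],0],[-0.8,[0,0,0],0],[-0.8,[0,0,0],0],[-0.8,[0,0,0],0],[-0.8,[0,0,0],0],[-0.8,[0,0,0],0]]' 
```

```text
time_s: 36.25
position: [0.6151, -0.0694, 0.2244]
tool_rot: [[0.002, -0.984, 0.18], [-0.001, 0.18, 0.984], [-1.0, -0.002, -0.001]]
ft_force: [-1.7, 1.1, 11.4]
grip_width: 0.0768
time_s: 36.92
position: [0.6152, -0.0695, 0.2254]
tool_rot: [[0.001, -0.984, 0.18], [-0.0, 0.18, 0.984], [-1.0, -0.001, -0.0]]
ft_force: [3.4, -0.2, 4.3]
grip_width: 0.0769
time_s: 37.58
position: [0.615, -0.0694, 0.2274]
tool_rot: [[-0.0, -0.984, 0.18], [0.0, 0.18, 0.984], [-1.0, 0.0, -0.0]]
ft_force: [2.3, -0.5, 2.7]
grip_width: 0.077
```

```bash
python3 -m inch '[[-0.8,[-0.2,0,0],0],[-0.8,[-0.4,0,0],0],[-0.8,[-0.8,0,0],0],[-0.8,[-1,0,0],0],[-0.8,[-1,0,0],0],[-0.8,[-0.6,0,0],0],[-0.8,[0,0,0],0],[-0.8,[0,0,0],0]]' | head -2
python3 -m inch '[[-0.8,[0,0,0.8],0],[-0.8,[0,0.3,0.9],0],[-0.8,[0,0.3,0.9],0],[-0.8,[0,0.3,0.9],0],[-0.8,[0,0.3,0.9],0],[-0.8,[0,0.3,0.9],0],[-0.8,[0,0.3,0.9],0],[-0.8,[0,0,0],0]]' | head -2
python3 -m inch '[[-0.8,[0,0,0],0],[-0.8,[0,0,0],0],[-0.8,[0,0,0],0],[-0.8,[0,0,0],0],[-0.8,[0,0,0],0],[-0.8,[0,0,0],0],[-0.8,[0,0,0],0],[-0.8,[0,0,0],0]]' | head -1
python3 goal.py
python3 - <<'E'
from h import *; import cv2
im=optics.get_image('top')[:,:,::-1]; cv2.imwrite('pics/x_t.png',im)
cv2.imwrite('pics/x_t2.png',cv2.resize(im[155:275,375:495],None,fx=6,fy=5,interpolation=cv2.INTER_CUBIC))
im=optics.get_image('scene')[:,:,::-1]; cv2.imwrite('pics/x_s.png',im)
E
```

```text
time_s: 38.25
position: [0.6146, -0.0693, 0.3477]
time_s: 38.92
position: [0.594, 0.1274, 0.3456]
time_s: 39.58
t 39.58 bay tcp mm [-104.5   50.1  347.5] tipz 174.1 toolz-vs-bay-y 89.99 F [-0.29  0.69  0.79] F_bay [-0.62 -0.41  0.79] w 0.0767 q [  1.  30.  70.  -0.  80. -79.] tilt [ 1.e-04 -0.e+00 -1.e+00]
```

View pics/x_t.png

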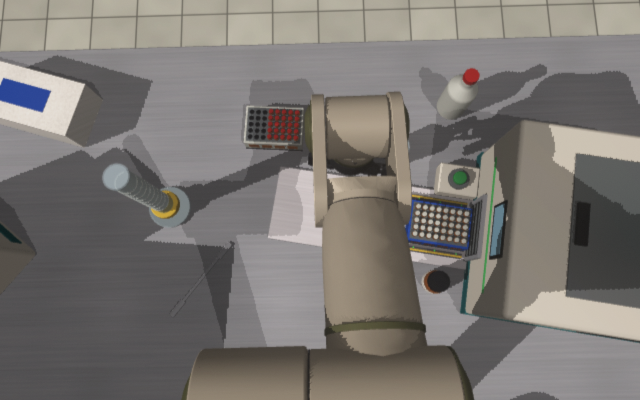

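View pics/x_t2.png

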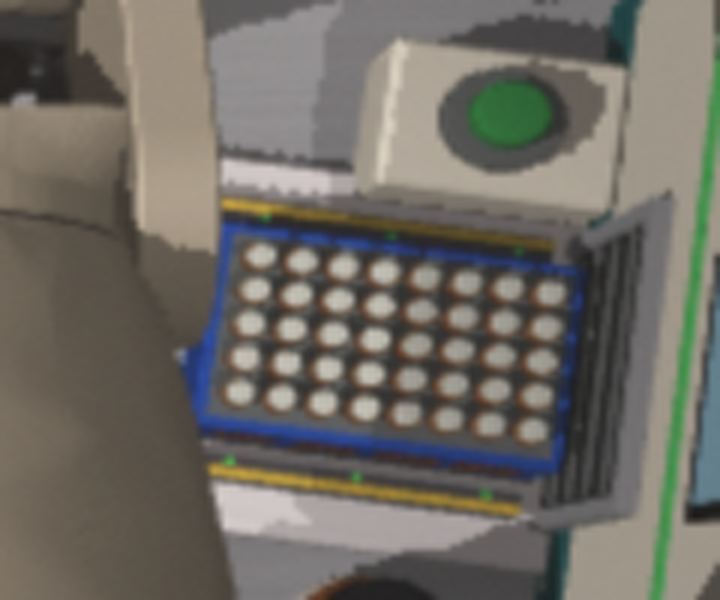

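View pics/x_s.png

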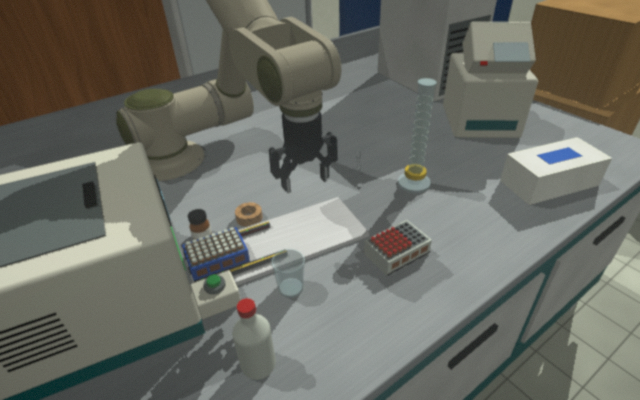

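```bash
python3 -c "
from rig import env; print(env.close_job())"
```

```text
the job is handed in; nothing more can be done
None
```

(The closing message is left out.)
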